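Fit the cellar climate unit's cassette and screw its cover down

TASK

Lay the desiccant cassette flat in its seat in the open climate unit and let go, then shut the cover. With the screwdriver from the stand, drive the cover's screw clockwise until it is fully home, keeping the bit pressed into the cross as the screw sinks, then stand the driver back in its stand. Leave everything else on the table where it is.

Things in the scene. Friction and masses are not known exactly. Their poses are not given: they have to be found in the camera images.
- unit: Fixed grey climate unit, a box 180 (x) x 130 (y) x 60 mm high on the table; origin under its centre, its -x side (with the blank display) looks roughly to the robot. Open on top: a bay 104 mm (x, from -50 to +54 mm) x 110 mm (y), 48 mm deep, floor 12 mm above the table.
- seat (a point): Middle of the bay floor, 12 mm above the table over the unit's origin, axes as the unit's. The cassette's seat: 8 mm high ribs enclose 42 mm along x by 78 mm along y; those beside the long sides stand only at |y| 23 to 39 mm, so the middle of the long sides is free for fingers. The cassette lies here with its 70 mm length along the unit's y (either way round).
- cover_hinge (a point): Hinge axis of the cover (along the unit's y), at the unit's far top edge: 80 mm in +x from its centre, 60 mm above the table. Axes as the unit's.
- cover (a joint): Angle of the white cover (rad): 0 shut flat on the box, pi/2 upright, starts at 1.6 to 1.8 (leaning slightly back), stops at 1.9. A slab 170 mm (from the hinge) x 130 mm wide x 8 mm thick, 180 g; shut, its top is 68 mm above the table. It is stiff and stays where it is left; it shuts with a push of 1 to 3 N, but opens stiffly (7 to 8 N at its free edge). Push it over towards the robot and down from behind, beside the screw.
- recess (a point): Centre of the floor of the cross recess in the captive steel screw of the cover; turns with the screw, z out of the cover, x and y along the two slots. The screw sits on the cover's centre line 150 mm from the hinge. Head 26 mm across; cross slots 5 mm wide and 4.5 mm deep; the recess floor lies 2.5 mm and the head's rim 7 mm above the head's underside. With the cover shut and the screw at 0, the recess floor is 76.5 mm above the table; driven home it is 70.5 mm.
- screw (a joint): Turn of the screw (rad): starts at 0 to 0.3, stops hard at 1.5 (home). It grows clockwise as seen from above and sinks 4 mm per rad, up to 6 mm, more than the slots are deep, so the driver must follow it down under a light push of 5 to 15 N. Takes 0.12 N m to turn; pushing alone does not turn it; it stays where it is left. A small cross bar on its shank enters a keyhole in the unit and locks the shut cover down once the screw is home.
- driver: Loose screwdriver, 120 g, standing upright in its stand. Origin at the tip of the bit, z up along the axis to the handle. Cross bit 15 mm across, wings 3 mm thick (about 0.15 rad of play either way in the slots) along its x and y, rounded tip; 10 mm round shaft; round collar 36 mm across from 70 to 78 mm above the tip; dark wooden handle from 78 to 158 mm, cross section 34 mm along x by 24 mm along y (flat sides).
- stand: Fixed light wooden block 80 x 80 x 85 mm high, origin under its centre; an upright through hole 22 mm across in its middle. In it the driver hangs with its collar resting on the block's top, tip 15 mm above the table.
- cassette: Loose desiccant cassette, white plastic block 34 (x) x 70 (y) x 30 mm high with rows of small dark holes on top, 90 g; origin under its centre; lies flat on the table.
- jar: Bystander: plain white ceramic jar, 76 mm across, 95 mm tall; origin under its middle.
- bottle: Bystander: standing green wine bottle, 74 mm across, 290 mm tall; origin under its middle.
- coasters: Bystander: round stack of cork coasters, 96 mm across, 30 mm tall; origin under its middle.
- carton: Bystander: small cardboard carton, 70 x 100 x 50 mm; origin under its middle.
- tumbler: Bystander: glass tumbler, 76 mm across, 90 mm tall; origin under its middle.
- stopper: Bystander: turned wooden bottle stopper standing on its foot, 44 mm across, 58 mm tall; origin under its middle.
- wrench: Bystander: steel wrench lying flat.

How it is judged (in metres and radians):
On the way, in this order (a step that is already met when the one before it is completed fails the run):
1. the cassette lies flat in its seat, released, with the cover still open (x of cassette in the frame of seat between -0.006 and 0.006 m and y of cassette in the frame of seat between -0.007 and 0.007 m and z of cassette in the frame of seat below 0.004 m and angle between the y axis of cassette and the y axis of seat, either way round below 0.2 rad and contact force between cassette and the fingers below 0.1 N and value of joint cover above 0.5 rad), for 0.1 s.
2. the cover is shut (value of joint cover below 0.04 rad), for 0.2 s.
3. the driver's bit is pressed into the screw's cross, screw not yet home (horizontal distance between driver and recess below 0.004 m and z of driver in the frame of recess below 0.002 m and angle between driver's own z axis and vertical below 0.15 rad and contact force between driver and screw above 2 N and value of joint screw below 1 rad), for 0.1 s.
4. the screw is driven home with the bit still in its cross (value of joint screw above 1.4 rad and horizontal distance between driver and recess below 0.004 m and z of driver in the frame of recess below 0.002 m and angle between driver's own z axis and vertical below 0.15 rad and contact force between driver and screw above 2 N), for 0.1 s.
At the end, for the whole second after the job is handed in: Cassette flat in its seat between the ribs (within 6 mm across, 7 mm lengthwise, 4 mm in height, 0.2 rad); cover shut (below 0.04 rad); screw home (above 1.4 of 1.5 rad); driver upright in the stand hole (tilt below 0.12 rad, tip under 22 mm above the table); all at rest (x of cassette in the frame of seat between -0.006 and 0.006 m and y of cassette in the frame of seat between -0.007 and 0.007 m and z of cassette in the frame of seat below 0.004 m and angle between the y axis of cassette and the y axis of seat, either way round below 0.2 rad and value of joint cover below 0.04 rad and value of joint screw above 1.4 rad and horizontal distance between driver and stand below 0.012 m and height (world z) of driver below 0.022 m and angle between driver's own z axis and vertical below 0.12 rad and linear speed of each of driver, cassette below 0.02 m/s); the robot touches nothing.
It fails at once if a bystander is pushed more than 30 mm or lifted (distance of any of jar, bottle, coasters, carton, tumbler, stopper, wrench from where it was at the start of the episode above 0.03 m).
It fails at once if a standing bystander is tipped over (angle between any of jar, bottle, coasters, carton, tumbler, stopper's own z axis and vertical above 0.5 rad).
It fails at once if the screw is turned with the fingers (value of joint cover below 0.04 rad and contact force between screw and the fingers above 1 N and velocity of joint screw above 0.3 rad/s).
It also fails if it takes over 72 s, if anything falls off the work surface, if the arm or the gripper's body presses on something with over 40 N, if the wrist force passes 120 N, or if a joint passes its speed limit or range.

ROBOT

A 6-joint arm with a two-finger parallel gripper is mounted at the origin on the work surface. World frame = base frame: x ahead of the robot, y to its left, z up, the work surface at z = 0. Lengths are in mm, angles in rad, forces in N, time in s.
With the tool pointing down it reaches from about 275 to 750 mm from the base axis. Payload 10.2 kg.
Tool frame: the origin (TCP) lies at the very end of the fingers, on their centre line; the grasp point (between the pads) lies 19 mm behind it; z points along the fingers, y is the direction in which the jaws open and shut (so a half turn about z gives the same grasp; the last joint's range is limited). The gripper opens to 85 mm and grips with 20 to 120 N. Pads are 22 mm wide; open, the fingers measure 114 mm over their backs; the gripper's body (76 mm by 85 mm) begins 54 mm behind the grasp point. The pads swing forward as they close: fully open they stand 13 mm farther back than shut.
Start: joints at [0.939, 0.313, 1.498, -0, 1.331, -0.223], TCP at [208.705, 481.74, 231.294] pointing down, gripper open.
Joint ranges: [-2.94, 2.94], [-0.97, 2.17], [0.19, 2.56], [-1.23, 4.37], [0.02, 3.11], [-2.88, 2.88]. Speed limits (rad/s): [2.39, 2.39, 3.01, 3.14, 3.14, 3.14].

INTERFACE

Orientations are given as a unit quaternion [w, x, y, z].
In Python, from rig import ctrl, eyes, order gives the robot as it stands.
- The arm moves only by the tool move_arm, never from a script. Its argument "deltas" is a list of rows, each a list of 6 numbers: the shift along the tool's x, y, z in cm, then the turn, a rotation vector about the tool's x, y, z in degrees. A call has exactly 10 rows; each row shifts and turns the commanded pose from where the row before left it, along the tool's axes as they then stand; what a row does not reach is not made up. A row lasts 1/10 s, in which the tool goes at most 50 mm and 8.59 degrees, less where a joint would pass 70% of its speed; a pose out of reach is approached as far as the arm can. A call is refused whole if a number of a shift passes 5 or a number of a turn 8.59, either way. A call with a gripper value outside its range is refused whole. "grip" is the finger opening in cm, from 0 to 8.54, set as the call begins (left out, the last holds). The fingers move at their own pace and stop on an object; "newtons" is the grip in N (left out, the last holds). Time passes only in rows, so rows that do not move let the fingers close, or fill a call up. It gives the time, the measured TCP pose, the force and the opening at its end, in the units of the state.
- ctrl.sense(): the state, without advancing time (a new reading comes with each control period).
- eyes.capture(name): name is "side" or "top" or "wrist"; returns the picture (400x640x3 uint8, blue, green, red); there is no depth.
- eyes.camera_params(name): a dict with "K" (3x3 intrinsics, pixels), "camera_from_world" (4x4, takes a point from world to camera coordinates). Camera axes: x right, y down, z forward; pixel columns grow to the right and rows downward; lengths in mm; the calibration is good to about 2 mm. A picture is of the moment at which its call begins: read the wrist's pose just before it. camera_params takes no time and is no camera call; for the wrist camera it gives the pose at the moment of the call.
- order.finish_job(): hands the job in, once; it reports no verdict.
The state is a dict: "time_s": time; "joints": joint angles; "dq": joint speeds; "tau": joint torques, N m; "eef_pos": TCP position; "ee_rot": TCP orientation; "force": force on the tool from outside, world axes, zero at the start; "wrist_torque": the same for the moment, N m; "grip_width": opening from 0.0 (shut) to 1.0 (fully open).
Only numpy, scipy, OpenCV 4.12 (cv2) and the standard library are available. Lean on these libraries where they do the work, as an engineer would, in place of code of your own. Each camera call takes 0.05 s, during which the arm holds its last target.

## Working session

There is one attempt and no reset: what is moved stays moved. The work goes in short steps, Python scripts to look and compute and a tool call to move; the robot and the scene stay as the last step left them, time stands still between calls to the robot, and variables do not carry over. Pictures are saved under pics/ and viewed, and the job is handed in when it is done.

Besides the shell and the picture viewer there is one more tool, called after ">>>" in YAML: its name, and indented under it one key for each argument. move_arm: Moves the arm, as the interface text tells. Its arguments: {"type":"object","properties":{"deltas":{"type":"array"},"grip":{"type":"number"},"newtons":{"type":"number"}},"required":["deltas"]}

```bash
ls; mkdir -p pics; python3 - <<'E'
from rig import ctrl, eyes, order
import cv2
print(ctrl.sense())
for n in ("top","side","wrist"):
    p=eyes.camera_params(n); print(n,p)
    cv2.imwrite(f"pics/{n}0.png",eyes.capture(n))
E
```

```text
pics
{'time_s': 0.0, 'joints': array([ 9.38618319e-01,  3.13428247e-01,  1.49841629e+00,  3.74325450e-06,
        1.33095867e+00, -2.23402687e-01]), 'dq': array([ 0.00158557,  0.00155998, -0.00136196,  0.0012649 , -0.00056643,
       -0.00182966]), 'tau': array([ 5.49465403e-04, -4.12264252e+01, -2.59746748e+01, -1.74322222e-04,
        4.08560285e-03, -7.70663405e-06]), 'eef_pos': array([208.54668956, 481.54142294, 230.7540224 ]), 'ee_rot': array([-2.52758875e-04,  2.02968003e-01,  9.79185183e-01, -5.49975732e-04]), 'force': array([-0.02628556,  0.23623886, -0.35061741]), 'wrist_torque': array([ 0.0435795 , -0.04218614,  0.05288489]), 'grip_width': 0.9999110289674928}
top {'K': array([[481.77406152,   0.        , 325.87770994],
       [  0.        , 481.77406152, 213.38313695],
       [  0.        ,   0.        ,   1.        ]]), 'camera_from_world': array([[ 2.55078917e-02, -9.99653575e-01,  6.48674477e-03,
        -1.44436951e+01],
       [-9.88849993e-01, -2.61834740e-02, -1.46595081e-01,
         5.78235114e+02],
       [ 1.46714142e-01, -2.67508607e-03, -9.89175315e-01,
       
[... 464 characters left out ...]
      [ 2.48373291e-01,  6.95678373e-01, -6.74049189e-01,
         1.02350384e+03],
       [ 0.00000000e+00,  0.00000000e+00,  0.00000000e+00,
         1.00000000e+00]])}
wrist {'K': array([[299.81021495,   0.        , 321.46334905],
       [  0.        , 299.81021495, 201.9978926 ],
       [  0.        ,   0.        ,   1.        ]]), 'camera_from_world': array([[ 3.96889219e-01,  9.17864052e-01, -2.12856682e-03,
        -5.23994984e+02],
       [ 8.74936850e-01, -3.77624310e-01,  3.03126030e-01,
        -4.06225956e+01],
       [ 2.77424687e-01, -1.22169815e-01, -9.52948099e-01,
         3.80608747e+02],
       [ 0.00000000e+00,  0.00000000e+00,  0.00000000e+00,
         1.00000000e+00]])}
```

View pics/top0.png

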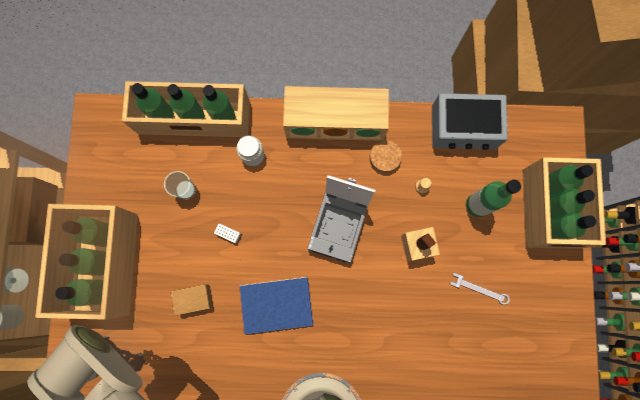

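View pics/side0.png

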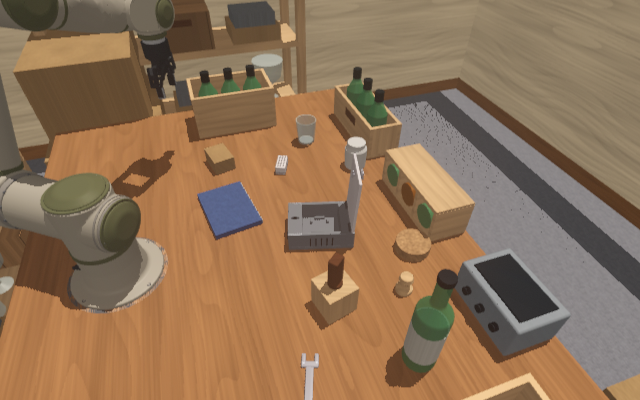

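View pics/wrist0.png

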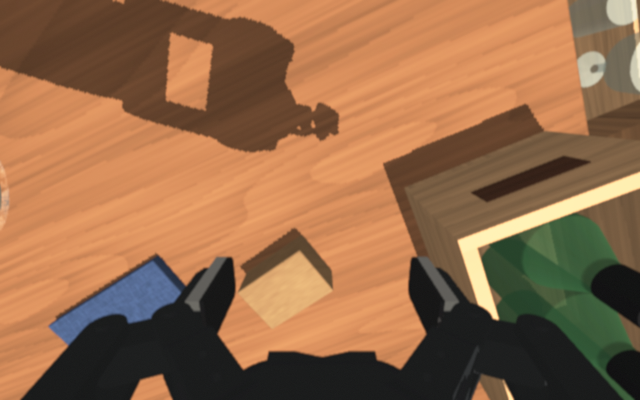

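The top view shows the unit at about (340,220), the cassette at (228,233), the stand with driver at (422,246), and the bystanders around them. In the side view the cover is upright at (355,190). Next I'll measure rough positions.

```bash
cat > h.py <<'E'
import numpy as np, cv2
from rig import ctrl, eyes
from scipy.spatial.transform import Rotation as R
def ray(cam,px,z):
    K=cam["K"];T=cam["camera_from_world"]
    d=T[:3,:3].T@np.linalg.solve(K,[px[0],px[1],1]); c=-T[:3,:3].T@T[:3,3]
    return c+d*(z-c[2])/d[2]
def proj(cam,P):
    P=np.atleast_2d(P);T=cam["camera_from_world"];q=(T[:3,:3]@P.T).T+T[:3,3]
    u=(cam["K"]@q.T).T; return u[:,:2]/u[:,2:]
def tri(obs):
    A=np.zeros((3,3));b=np.zeros(3)
    for cam,px in obs:
        T=cam["camera_from_world"];d=T[:3,:3].T@np.linalg.solve(cam["K"],[px[0],px[1],1]);d/=np.linalg.norm(d)
        c=-T[:3,:3].T@T[:3,3];M=np.eye(3)-np.outer(d,d);A+=M;b+=M@c
    return np.linalg.solve(A,b)
def rot():
    q=ctrl.sense()["ee_rot"]; return R.from_quat([q[1],q[2],q[3],q[0]])
def crop(img,u0,v0,u1,v1,s,name):
    cv2.imwrite(name,cv2.resize(img[v0:v1,u0:u1],None,fx=s,fy=s,interpolation=cv2.INTER_CUBIC))
E
python3 - <<'E'
from h import *
im=cv2.imread("pics/top0.png"); c=eyes.camera_params("top")
crop(im,200,160,450,300,3.2,"pics/top0c.png")
im2=cv2.imread("pics/side0.png")
crop(im2,260,130,440,330,3,"pics/side0c.png")
for n,p,z in [("cass",(228,232),30),("stand",(420,244),85),("unit",(339,222),30),("jar",(250,146),95),("coast",(386,156),30),("bottle",(513,187),290),("stopper",(424,184),58),("carton",(191,298),50),("tumbler",(177,184),90)]:
    print(n,ray(c,p,z).round(0))
# white cassette mask
hsv=cv2.cvtColor(im,cv2.COLOR_BGR2HSV); 
m=((hsv[...,1]<60)&(hsv[...,2]>120)).astype(np.uint8); m[:215]=0;m[255:]=0;m[:,:205]=0;m[:,250:]=0
m=cv2.morphologyEx(m,cv2.MORPH_CLOSE,np.ones((5,5)))
cs=cv2.findContours(m,0,2)[0];k=max(cs,key=cv2.contourArea);r=cv2.minAreaRect(k);print(r)
for q in cv2.boxPoints(r): print(ray(c,q,30).round(1))
E
```

```text
cass [517. 287.  30.]
stand [ 492. -267.   85.]
unit [556. -39.  30.]
jar [761. 225.  95.]
coast [ 760. -177.   30.]
bottle [ 619. -455.  290.]
stopper [ 671. -285.   58.]
carton [324. 378.  50.]
tumbler [645. 428.  90.]
((226.79510498046875, 232.94387817382812), (24.026002883911133, 11.244728088378906), 24.775142669677734)
[513.2 329.6  30. ]
[543.8 317.5  30. ]
[515.6 251.6  30. ]
[485.2 263.9  30. ]
```

View pics/top0c.png

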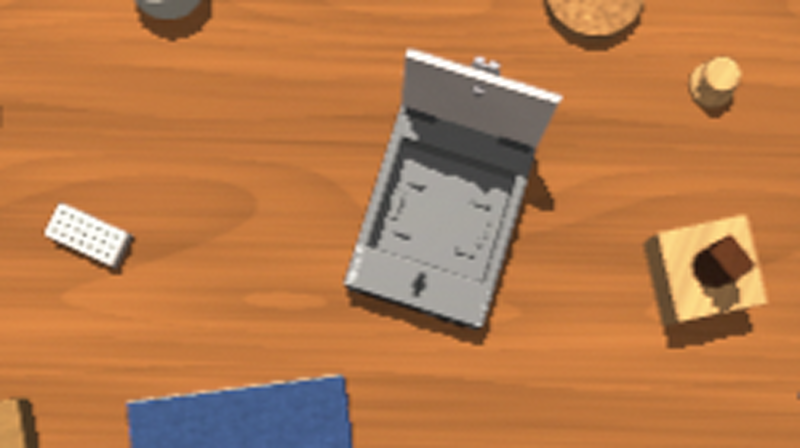

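View pics/side0c.png

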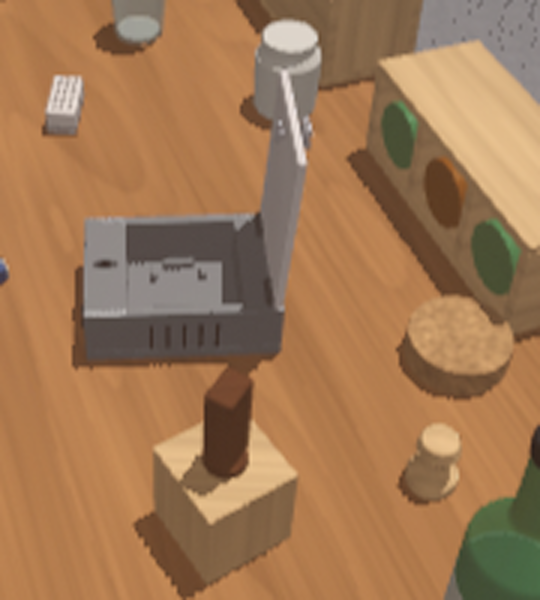

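```bash
python3 - <<'E'
from h import *
s=ctrl.sense(); Rt=rot().as_matrix()
T=eyes.camera_params("wrist")["camera_from_world"]
print("cam in tool",Rt.T@(-T[:3,:3].T@T[:3,3]-s["eef_pos"])); print("cam axes in tool (cols)\n",(Rt.T@T[:3,:3].T).round(3))
c=eyes.camera_params("top")
P=[(348,285),(483,325),(405,112),(533,150)]
Q=[ray(c,(200+a/3.2,160+b/3.2),60) for a,b in P]; print(np.round(Q,1))
# where start tool axes point
print(Rt.round(3))
E
```

```text
cam in tool [  77.00585019   -0.19373533 -143.05165397]
cam axes in tool (cols)
 [[ 0.001 -0.953 -0.303]
 [ 1.     0.001 -0.001]
 [ 0.001 -0.303  0.953]]
[[ 471.1   47.1   60. ]
 [ 438.5  -74.6   60. ]
 [ 630.1    0.    60. ]
 [ 598.1 -117.2   60. ]]
[[-0.918  0.398 -0.001]
 [ 0.398  0.918 -0.001]
 [ 0.    -0.001 -1.   ]]
```

```bash
cat >> h.py <<'E'
def plan(pos,xang,n,R0=None,p0=None,nfill=True):
    """rows to reach tool-down pose with tool x at world angle xang(deg), straight line, n rows; prints rounded rows"""
    s=ctrl.sense(); p=np.array(s["eef_pos"] if p0 is None else p0,float); r=rot() if R0 is None else R0
    c,si=np.cos(np.radians(xang)),np.sin(np.radians(xang))
    Rt=R.from_matrix(np.array([[c,si,0],[si,-c,0],[0,0,-1]]).T)
    out=[];pos=np.array(pos,float)
    for i in range(n):
        k=1/(n-i)
        d=r.inv().apply((pos-p)*k)/10; w=np.degrees((r.inv()*Rt).as_rotvec()*k)
        d=np.round(d,2);w=np.round(w,1)
        out.append([float(x) for x in d]+[float(x) for x in w])
        p=p+r.apply(d*10); r=r*R.from_rotvec(np.radians(w))
    while nfill and len(out)%10: out.append([0]*6)
    for i in range(0,len(out),10): print([[0 if x==0 else x for x in q] for q in out[i:i+10]])
    print("end",p.round(1),"maxT",max(np.linalg.norm(q[:3]) for q in out).round(2),"maxR",max(np.linalg.norm(q[3:]) for q in out).round(2))
    return p,r
E
python3 - <<'E'
from h import *
plan((514,290,190),67,18)
E
```

```text
[[-1.98, -0.3, 0.23, 0, 0, 5.0], [-2.0, -0.13, 0.23, 0, 0, 5.0], [-2.0, 0.05, 0.23, 0, 0, 5.0], [-1.99, 0.22, 0.23, 0, 0, 5.0], [-1.96, 0.39, 0.23, 0, 0, 5.0], [-1.92, 0.56, 0.23, 0, 0, 5.0], [-1.87, 0.73, 0.23, 0, 0, 5.0], [-1.8, 0.89, 0.23, 0, 0, 5.0], [-1.71, 1.04, 0.22, 0, 0, 5.0], [-1.61, 1.19, 0.23, 0, 0, 5.0]]
[[-1.5, 1.32, 0.22, 0, 0, 4.9], [-1.39, 1.45, 0.23, 0, 0, 5.0], [-1.25, 1.56, 0.22, 0, 0, 4.9], [-1.12, 1.66, 0.23, 0, 0, 5.0], [-0.97, 1.76, 0.22, 0, 0, 4.9], [-0.81, 1.83, 0.23, 0, 0, 5.0], [-0.65, 1.89, 0.22, 0, 0, 4.9], [-0.49, 1.95, 0.23, 0, 0.1, 5.0], [0, 0, 0, 0, 0, 0], [0, 0, 0, 0, 0, 0]]
end [514. 290. 190.] maxT 2.02 maxR 5.0
```

>>> move_arm:
  deltas:
    - [-1.98, -0.3, 0.23, 0, 0, 5.0]
    - [-2.0, -0.13, 0.23, 0, 0, 5.0]
    - [-2.0, 0.05, 0.23, 0, 0, 5.0]
    - [-1.99, 0.22, 0.23, 0, 0, 5.0]
    - [-1.96, 0.39, 0.23, 0, 0, 5.0]
    - [-1.92, 0.56, 0.23, 0, 0, 5.0]
    - [-1.87, 0.73, 0.23, 0, 0, 5.0]
    - [-1.8, 0.89, 0.23, 0, 0, 5.0]
    - [-1.71, 1.04, 0.22, 0, 0, 5.0]
    - [-1.61, 1.19, 0.23, 0, 0, 5.0]
  grip: 6.5

```text
time_s: 1.15
eef_pos: [378.9, 374.8, 208.1]
ee_rot: [-0.0, 0.599, 0.801, -0.0]
force: [-0.4, 0.4, 0.6]
grip_width: 0.762
```

>>> move_arm:
  deltas:
    - [-1.5, 1.32, 0.22, 0, 0, 4.9]
    - [-1.39, 1.45, 0.23, 0, 0, 5.0]
    - [-1.25, 1.56, 0.22, 0, 0, 4.9]
    - [-1.12, 1.66, 0.23, 0, 0, 5.0]
    - [-0.97, 1.76, 0.22, 0, 0, 4.9]
    - [-0.81, 1.83, 0.23, 0, 0, 5.0]
    - [-0.65, 1.89, 0.22, 0, 0, 4.9]
    - [-0.49, 1.95, 0.23, 0, 0.1, 5.0]
    - [0, 0, 0, 0, 0, 0]
    - [0, 0, 0, 0, 0, 0]

```text
time_s: 2.15
eef_pos: [513.9, 290.2, 190.1]
ee_rot: [-0.001, 0.834, 0.552, 0.0]
force: [-0.5, -0.4, 0.1]
grip_width: 0.761
```

```bash
python3 - <<'E'
from h import *
c=eyes.camera_params("wrist"); im=eyes.capture("wrist"); cv2.imwrite("pics/w1.png",im)
s=ctrl.sense();print(s["eef_pos"],s["joints"],s["grip_width"],s["force"]); np.savez("w1.npz",K=c["K"],T=c["camera_from_world"])
hsv=cv2.cvtColor(im,cv2.COLOR_BGR2HSV)
m=((hsv[...,1]<50)&(hsv[...,2]>150)).astype(np.uint8)
m=cv2.morphologyEx(m,cv2.MORPH_CLOSE,np.ones((7,7)))
for k in cv2.findContours(m,0,2)[0]:
    if cv2.contourArea(k)>600:
        r=cv2.minAreaRect(k);print(r); print(np.array([ray(c,q,30)[:2] for q in cv2.boxPoints(r)]).round(1), ray(c,r[0],30).round(1))
E
```

```text
[513.61554407 290.51682242 190.29178166] [0.31569596 0.48741829 1.35306578 0.00159835 1.30058566 0.71541477] 0.7587390220180079 [ 0.73757587  0.2515732  -0.41539843]
((323.0, 178.5), (65.0, 32.0), 90.0)
[[516.5 332.2]
 [546.  319.7]
 [520.3 255.7]
 [488.7 269. ]] [518.3 295.2  30. ]
((604.4999389648438, 144.5), (84.99998474121094, 68.99998474121094), 90.0)
[[765.7 272.2]
 [826.6 246.4]
 [818.6 158.4]
 [752.3 186.4]] [791.  217.7  30. ]
((405.0, 11.0), (22.0, 72.0), 90.0)
[[617.3 426.8]
 [675.3 402.2]
 [670.6 385.8]
 [611.5 410.8]] [643.7 406.5  30. ]
```

View pics/w1.png

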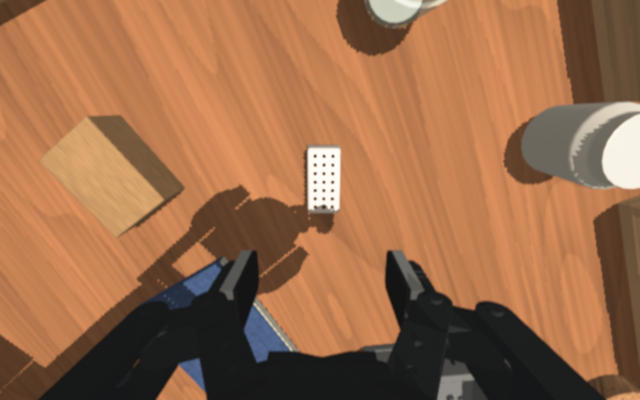

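```bash
python3 - <<'E'
from h import *
im=cv2.imread("pics/w1.png")
crop(im,290,130,360,230,6,"pics/w1c.png")
E
```

```text
(no output)
```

View pics/w1c.png

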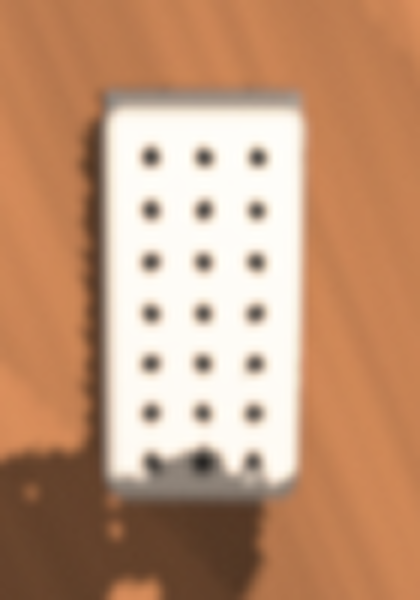

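```bash
python3 - <<'E'
from h import *
d=np.load("w1.npz"); c={"K":d["K"],"camera_from_world":d["T"]}
P=np.array([(105,105),(302,105),(298,497),(107,497)])/6+[290,130]-0.5*0
Q=np.array([ray(c,p,30)[:2] for p in P]);print(Q.round(1),Q.mean(0).round(1))
e=(Q[0]+Q[1]-Q[2]-Q[3])/2; print("len",np.linalg.norm(e),"ang",np.degrees(np.arctan2(e[1],e[0])),"wid",np.linalg.norm(Q[0]-Q[1]),np.linalg.norm(Q[2]-Q[3]))
plan((*Q.mean(0).round(1),60),np.degrees(np.arctan2(e[1],e[0])),6)
plan((*Q.mean(0).round(1),6),np.degrees(np.arctan2(e[1],e[0])),10)
E
```

```text
[[516.4 330.6]
 [546.7 317.8]
 [520.2 253.5]
 [488.7 266.8]] [518.  292.2]
len 69.58037896671959 ang 67.07071352094727 wid 32.94132641595541 34.176237369258494
[[0.05, 0.06, 2.17, 0, 0, 0], [0.05, 0.06, 2.17, 0, 0, 0], [0.05, 0.06, 2.17, 0, 0, 0], [0.05, 0.06, 2.17, 0, 0, 0], [0.05, 0.05, 2.17, 0, 0, 0], [0.06, 0.06, 2.18, 0, -0.1, 0], [0, 0, 0, 0, 0, 0], [0, 0, 0, 0, 0, 0], [0, 0, 0, 0, 0, 0], [0, 0, 0, 0, 0, 0]]
end [518.  292.2  60. ] maxT 2.18 maxR 0.1
[[0.03, 0.03, 1.84, 0, 0, 0], [0.03, 0.04, 1.84, 0, 0, 0], [0.03, 0.03, 1.84, 0, 0, 0], [0.03, 0.04, 1.84, 0, 0, 0], [0.03, 0.03, 1.84, 0, 0, 0], [0.03, 0.04, 1.85, 0, 0, 0], [0.03, 0.03, 1.84, 0, 0, 0], [0.03, 0.04, 1.85, 0, 0, 0], [0.03, 0.03, 1.84, 0, 0, 0], [0.03, 0.04, 1.85, 0, -0.1, 0]]
end [518.  292.2   6. ] maxT 1.85 maxR 0.1
```

Size 69.6 x 33.5 mm at z=30 fits the cassette. Descending to grasp.

>>> move_arm:
  deltas:
    - [0.03, 0.03, 2.1, 0, 0, 0]
    - [0.03, 0.04, 2.1, 0, 0, 0]
    - [0.03, 0.03, 2.1, 0, 0, 0]
    - [0.03, 0.04, 2.1, 0, 0, 0]
    - [0.03, 0.03, 2.1, 0, 0, 0]
    - [0.03, 0.04, 2.1, 0, 0, 0]
    - [0.03, 0.03, 2.1, 0, 0, 0]
    - [0.03, 0.04, 2.1, 0, 0, 0]
    - [0.03, 0.03, 1.2, 0, 0, 0]
    - [0.03, 0.04, 0.4, 0, 0, 0]

```text
time_s: 3.2
eef_pos: [517.8, 292.2, 5.5]
ee_rot: [-0.001, 0.834, 0.552, -0.0]
force: [-0.6, 0.1, 0.3]
grip_width: 0.759
```

>>> move_arm:
  deltas:
    - [0, 0, 0, 0, 0, 0]
    - [0, 0, 0, 0, 0, 0]
    - [0, 0, 0, 0, 0, 0]
    - [0, 0, 0, 0, 0, 0]
    - [0, 0, 0, 0, 0, 0]
    - [0, 0, 0, 0, 0, 0]
    - [0, 0, 0, 0, 0, 0]
    - [0, 0, 0, 0, 0, 0]
    - [0, 0, -1, 0, 0, 0]
    - [0, 0, -2, 0, 0, 0]
  grip: 2.5
  newtons: 30

```text
time_s: 4.2
eef_pos: [517.8, 291.5, 36.0]
ee_rot: [-0.001, 0.834, 0.552, -0.001]
force: [-0.4, 0.9, -1.8]
grip_width: 0.392
```

```bash
python3 - <<'E'
from h import *
plan((526,-96,230),74.5,14)
E
```

```text
[[-2.52, 1.13, -1.39, 0, 0, -0.5], [-2.53, 1.11, -1.39, 0, 0, -0.5], [-2.54, 1.09, -1.39, 0, 0, -0.5], [-2.55, 1.07, -1.39, 0, 0, -0.5], [-2.56, 1.04, -1.39, 0, 0, -0.6], [-2.58, 1.02, -1.39, 0, 0, -0.5], [-2.58, 1.0, -1.39, 0, 0, -0.6], [-2.59, 0.97, -1.38, 0, 0, -0.5], [-2.6, 0.94, -1.39, 0, 0, -0.6], [-2.61, 0.92, -1.38, 0, 0, -0.5]]
[[-2.62, 0.89, -1.39, 0, 0, -0.6], [-2.63, 0.87, -1.38, 0, 0, -0.5], [-2.64, 0.85, -1.39, -0.1, 0, -0.6], [-2.65, 0.82, -1.38, 0, 0, -0.5], [0, 0, 0, 0, 0, 0], [0, 0, 0, 0, 0, 0], [0, 0, 0, 0, 0, 0], [0, 0, 0, 0, 0, 0], [0, 0, 0, 0, 0, 0], [0, 0, 0, 0, 0, 0]]
end [526.1 -96.  230. ] maxT 3.1 maxR 0.61
```

>>> move_arm:
  deltas:
    - [-2.52, 1.13, -1.39, 0, 0, -0.5]
    - [-2.53, 1.11, -1.39, 0, 0, -0.5]
    - [-2.54, 1.09, -1.39, 0, 0, -0.5]
    - [-2.55, 1.07, -1.39, 0, 0, -0.5]
    - [-2.56, 1.04, -1.39, 0, 0, -0.6]
    - [-2.58, 1.02, -1.39, 0, 0, -0.5]
    - [-2.58, 1.0, -1.39, 0, 0, -0.6]
    - [-2.59, 0.97, -1.38, 0, 0, -0.5]
    - [-2.6, 0.94, -1.39, 0, 0, -0.6]
    - [-2.61, 0.92, -1.38, 0, 0, -0.5]

```text
time_s: 5.2
eef_pos: [523.9, 14.0, 175.9]
ee_rot: [-0.0, 0.807, 0.59, 0.001]
force: [0.5, 0.2, -0.7]
grip_width: 0.395
```

>>> move_arm:
  deltas:
    - [-2.62, 0.89, -1.39, 0, 0, -0.6]
    - [-2.63, 0.87, -1.38, 0, 0, -0.5]
    - [-2.64, 0.85, -1.39, -0.1, 0, -0.6]
    - [-2.65, 0.82, -1.38, 0, 0, -0.5]
    - [0, 0, 0, 0, 0, 0]
    - [0, 0, 0, 0, 0, 0]
    - [0, 0, 0, 0, 0, 0]
    - [0, 0, 0, 0, 0, 0]
    - [0, 0, 0, 0, 0, 0]
    - [0, 0, 0, 0, 0, 0]

```text
time_s: 6.2
eef_pos: [526.4, -95.3, 229.8]
ee_rot: [0.0, 0.796, 0.605, 0.001]
force: [0.6, 0.9, -0.5]
grip_width: 0.393
```

```bash
cat >> h.py <<'E'
def shot(n,cam="wrist"):
    c=eyes.camera_params(cam); im=eyes.capture(cam); cv2.imwrite(f"pics/{n}.png",im); np.savez(n+".npz",K=c["K"],T=c["camera_from_world"]); return im,c
def load(n):
    d=np.load(n+".npz"); return cv2.imread(f"pics/{n}.png"),{"K":d["K"],"camera_from_world":d["T"]}
E
python3 - <<'E'
from h import *
im,c=shot("w2"); s=ctrl.sense();print(s["eef_pos"],s["force"],s["grip_width"])
crop(im,180,20,460,220,2.8,"pics/w2c.png")
E
```

```text
[526.37831125 -95.48944594 229.8965717 ] [ 0.31459256 -0.35172026 -0.89953443] 0.3920552110475454
```

View pics/w2.png

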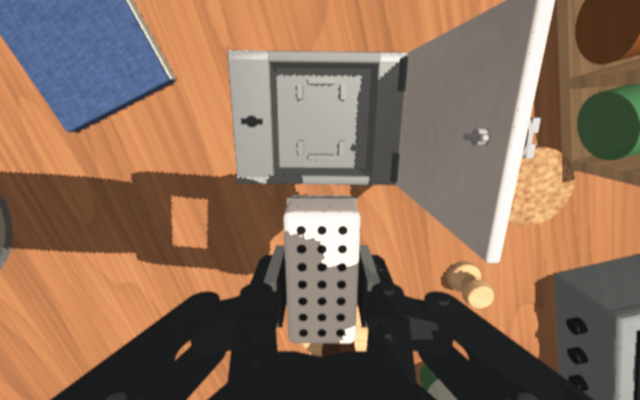

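View pics/w2c.png

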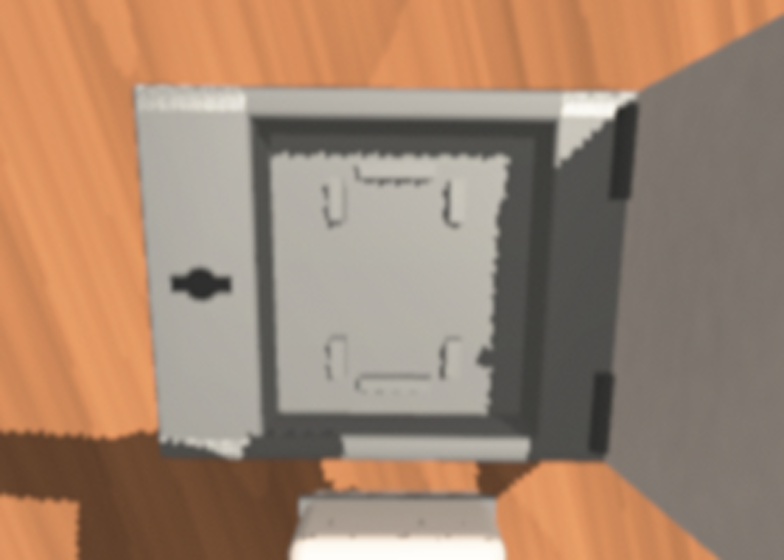

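```bash
python3 - <<'E'
from h import *
im,c=load("w2")
f=lambda a,b,z: ray(c,(180+a/2.8,20+b/2.8),z)[:2]
obs={(-90,65):f(136,86,60),(-90,-65):f(160,452,60),(-50,55):f(251,118,60),(54,55):f(557,120,60),(-50,-55):f(264,437,60),(54,-55):f(529,437,60),(-70,0):f(201,284,60)}
A=np.array(list(obs));B=np.array(list(obs.values()))
a0=A.mean(0);b0=B.mean(0);H=(A-a0).T@(B-b0)
U,S,Vt=np.linalg.svd(H);Rr=(Vt.T@U.T)
print("scale",S.sum()/((A-a0)**2).sum(),"yaw",np.degrees(np.arctan2(Rr[1,0],Rr[0,0])))
t=b0-Rr@a0;print("origin",t); print("res",(B-(A@Rr.T+t)).round(1)@Rr)
# ribs check: end ribs, inner faces at y=±39, tops z=20 (crop)
for n,(a,b) in {"endrib top":(393,180),"endrib bot":(393,377),"sideL t":(335,202),"sideR t":(454,202),"sideL b":(336,358),"sideR b":(452,358)}.items():
    print(n,(Rr.T@(f(a,b,20)-t)).round(1))
T=eyes.camera_params
E
```

```text
scale 0.9897135482853777 yaw -16.449129613629665
origin [543.70986332 -35.58762397]
res [[ 1.28791028 -1.18375974]
 [ 0.83300504  2.12275825]
 [-0.29867943 -0.40098703]
 [-0.03471685  0.82389001]
 [ 0.80837452 -1.32534171]
 [-2.29721413  0.36442725]
 [-0.20277227 -0.37267064]]
endrib top [-1.7 38.4]
endrib bot [ -0.5 -38.8]
sideL t [-24.5  29.9]
sideR t [22.5 30.8]
sideL b [-24.4 -31.3]
sideR b [ 24.  -30.4]
```

Bay corners, the keyhole and the ribs agree to about 2 mm: unit origin ≈ (543.5,-35.5), yaw ≈ -16.4°. Now placing.

```bash
python3 - <<'E'
from h import *
p,r=plan((543.4,-35.5,90),73.6,10)
plan((543.4,-35.5,18.5),73.6,8,R0=r,p0=p)
E
```

```text
[[0.62, 0, 1.4, 0, 0, 0.1], [0.62, 0, 1.4, 0, 0, 0.1], [0.62, 0, 1.4, 0, 0, 0.1], [0.62, 0, 1.4, 0, 0, 0.1], [0.62, 0, 1.4, 0, 0, 0.1], [0.62, 0, 1.4, 0, 0, 0.1], [0.62, -0.01, 1.4, 0, 0, 0.1], [0.62, -0.01, 1.4, 0, 0, 0.1], [0.63, -0.01, 1.4, 0, -0.1, 0.1], [0.62, 0, 1.4, 0.1, 0, 0]]
end [543.4 -35.5  90. ] maxT 1.54 maxR 0.14
[[0, 0, 0.89, 0, 0, 0], [0, 0, 0.89, 0, 0, 0], [0, 0, 0.89, 0, 0, 0], [0, 0, 0.9, 0, 0, 0], [0, 0, 0.89, 0, 0, 0], [0, 0, 0.9, 0, 0, 0], [0, 0, 0.89, 0, 0, 0], [0, 0, 0.9, 0, 0, 0], [0, 0, 0, 0, 0, 0], [0, 0, 0, 0, 0, 0]]
end [543.4 -35.5  18.5] maxT 0.9 maxR 0.0
```

>>> move_arm:
  deltas:
    - [0.62, 0, 1.4, 0, 0, 0.1]
    - [0.62, 0, 1.4, 0, 0, 0.1]
    - [0.62, 0, 1.4, 0, 0, 0.1]
    - [0.62, 0, 1.4, 0, 0, 0.1]
    - [0.62, 0, 1.4, 0, 0, 0.1]
    - [0.62, 0, 1.4, 0, 0, 0.1]
    - [0.62, -0.01, 1.4, 0, 0, 0.1]
    - [0.62, -0.01, 1.4, 0, 0, 0.1]
    - [0.63, -0.01, 1.4, 0, -0.1, 0.1]
    - [0.62, 0, 1.4, 0.1, 0, 0]

```text
time_s: 7.25
eef_pos: [543.6, -35.4, 89.3]
ee_rot: [0.0, 0.801, 0.599, 0.0]
force: [-0.1, -0.6, -0.4]
grip_width: 0.391
```

>>> move_arm:
  deltas:
    - [0, 0, 0.9, 0, 0, 0]
    - [0, 0, 0.9, 0, 0, 0]
    - [0, 0, 0.9, 0, 0, 0]
    - [0, 0, 0.9, 0, 0, 0]
    - [0, 0, 0.9, 0, 0, 0]
    - [0, 0, 0.8, 0, 0, 0]
    - [0, 0, 0.8, 0, 0, 0]
    - [0, 0, 0.5, 0, 0, 0]
    - [0, 0, 0.3, 0, 0, 0]
    - [0, 0, 0.2, 0, 0, 0]

```text
time_s: 8.25
eef_pos: [543.5, -35.9, 19.5]
ee_rot: [0.0, 0.801, 0.599, -0.0]
force: [-9.2, 0.8, 19.9]
grip_width: 0.39
```

```bash
python3 - <<'E'
from h import *
im,c=shot("w3"); s=ctrl.sense();print(s["eef_pos"],s["force"],s["grip_width"])
E
```

```text
[543.58851862 -35.92773557  19.63227804] [-2.00653776  0.76619589  1.18796905] 0.3962509515301842
```

View pics/w3.png

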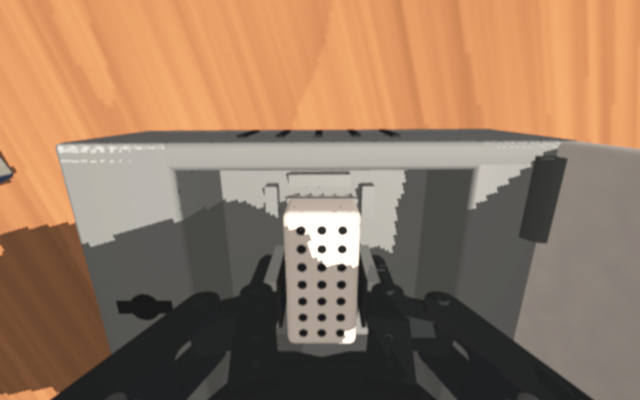

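The cassette sits between the four ribs, top at columns 285–360, and the contact force has settled near 1 N. Releasing.

>>> move_arm:
  deltas:
    - [0, 0, 0, 0, 0, 0]
    - [0, 0, 0, 0, 0, 0]
    - [0, 0, 0, 0, 0, 0]
    - [0, 0, 0, 0, 0, 0]
    - [0, 0, -0.5, 0, 0, 0]
    - [0, 0, -1.5, 0, 0, 0]
    - [0, 0, -2.5, 0, 0, 0]
    - [0, 0, -2.5, 0, 0, 0]
    - [0, 0, -2.5, 0, 0, 0]
    - [0, 0, -2.5, 0, 0, 0]
  grip: 5.0

```text
time_s: 9.3
eef_pos: [543.4, -35.9, 140.6]
ee_rot: [0.0, 0.801, 0.599, 0.0]
force: [-0.5, -0.2, -0.6]
grip_width: 0.587
```

```bash
python3 - <<'E'
from h import *
im,c=shot("w4"); s=ctrl.sense();print(s["eef_pos"],s["force"],s["grip_width"])
crop(im,200,120,440,280,3.2,"pics/w4c.png")
E
```

```text
[545.17371568 -36.26836789 144.64249639] [ 1.66162153 -0.97564592  4.98213096] 0.5825410215450391
```

View pics/w4.png

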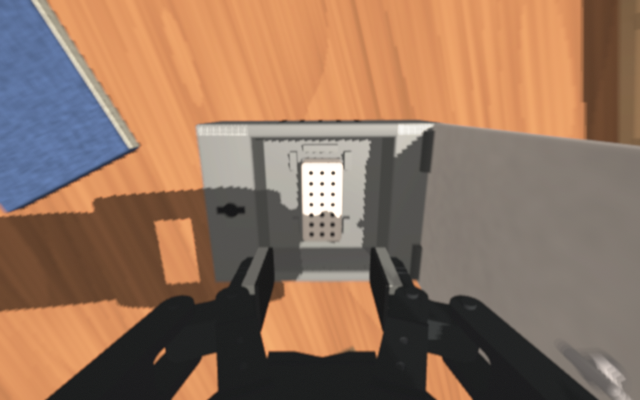

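View pics/w4c.png

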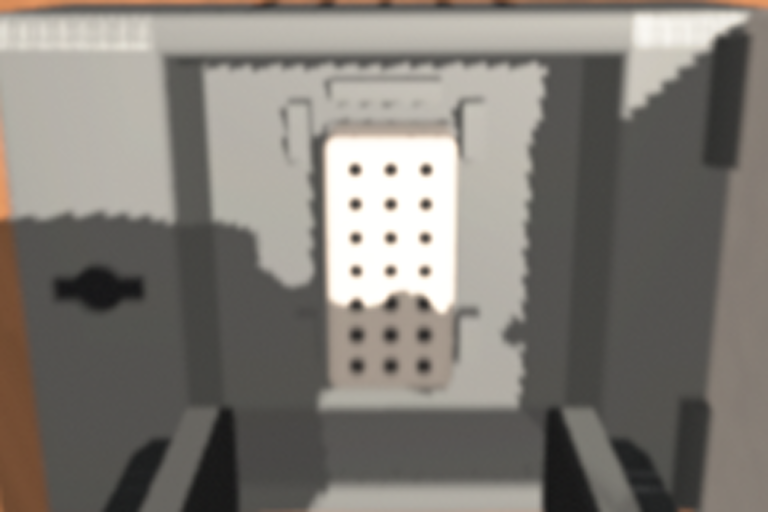

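```bash
python3 - <<'E'
from h import *
im,c=load("w4")
f=lambda a,b,z: ray(c,(200+a/3.2,120+b/3.2),z)[:2]
Q=np.array([f(325,133,42),f(457,133,42),f(452,388,42),f(329,388,42)]);
a=np.radians(-16.4);Rr=np.array([[np.cos(a),-np.sin(a)],[np.sin(a),np.cos(a)]])
print(((Q-[543.4,-35.5])@Rr).round(1),((Q.mean(0)-[543.4,-35.5])@Rr).round(1))
print("key",((f(98,288,60)-[543.4,-35.5])@Rr).round(1))
E
```

```text
[[-15.4  34.3]
 [ 18.1  34.3]
 [ 18.3 -36.5]
 [-15.7 -36.5]] [ 1.3 -1.1]
key [-70.9  -1. ]
```

Cassette measured within about 2 mm of the seat centre, 34 x 71 mm at height 42, so it is flat in its seat. Next, the cover angle and crate clearance.

```bash
python3 - <<'E'
from h import *
ct=eyes.camera_params("top");cs=eyes.camera_params("side")
a=np.radians(-16.4);Rr=np.array([[np.cos(a),-np.sin(a)],[np.sin(a),np.cos(a)]])
for t,s in [((405,52),(283,70)),((560,98),(304,160))]:
    P=tri([(ct,(200+t[0]/3.2,160+t[1]/3.2)),(cs,(260+s[0]/3,130+s[1]/3))])
    print("free edge corner world",P.round(1),"unit",((P[:2]-[543.4,-35.5])@Rr).round(1))
# w2: lower end of free edge at z
im,c=load("w2")
for z in (220,228): 
    P=ray(c,(492,262),z); print(((P[:2]-[543.4,-35.5])@Rr).round(1))
for p in [(284,140),(388,146)]: print("crate front",ray(ct,p,0).round(0))
for p in [(284,88),(388,88)]: print("crate far top",ray(ct,p,100).round(0))
s=ctrl.sense();print(s["eef_pos"],s["joints"].round(2))
im=cv2.imread("pics/w2.png");crop(im,440,0,640,270,2.2,"pics/w2d.png")
E
```

```text
free edge corner world [649.4   1.3 228.1] unit [91.3 65.2]
free edge corner world [ 614.2 -123.6  233.3] unit [ 92.8 -64.5]
[ 98.9 -68.2]
[ 93.8 -63.8]
crate front [811. 136.   0.]
crate front [ 801. -186.    0.]
crate far top [938. 133. 100.]
crate far top [ 946. -172.  100.]
[545.17371568 -36.26836789 144.64249639] [-0.28  0.44  1.56 -0.    1.14  0.01]
```

View pics/w2d.png

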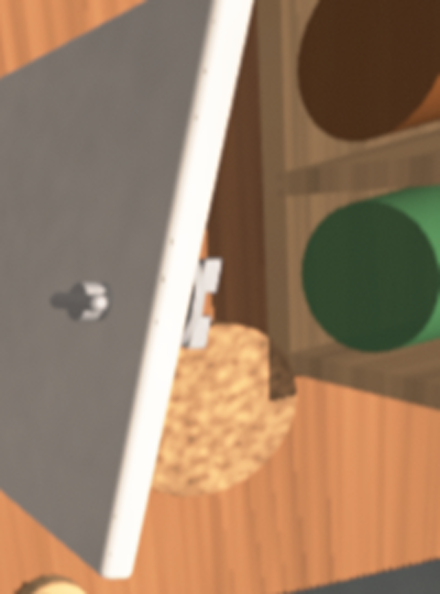

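>>> move_arm:
  deltas:
    - [0, 0, -3.0, 0, 0, 0]
    - [0, 0, -4.0, 0, 0, 0]
    - [0, 0, -4.0, 0, 0, 0]
    - [-0.9, 2.6, 0, 0, 0, 0]
    - [-0.9, 2.6, 0, 0, 0, 0]
    - [-0.9, 2.6, 0, 0, 0, 0]
    - [-0.9, 2.6, 0, 0, 0, 0]
    - [-0.9, 2.6, 0, 0, 0, 0]
    - [0, 0, 0, 0, 0, 0]
    - [0, 0, 0, 0, 0, 0]
  grip: 0

```text
time_s: 10.35
eef_pos: [655.3, -115.8, 248.7]
ee_rot: [-0.0, 0.801, 0.599, -0.0]
force: [0.2, 0.5, 0.3]
grip_width: 0.005
```

```bash
cat >> h.py <<'E'
a_=np.radians(-16.4);RU=np.array([[np.cos(a_),-np.sin(a_)],[np.sin(a_),np.cos(a_)]]);OU=np.array([543.4,-35.5])
def tou(P): return (np.asarray(P)[:2]-OU)@RU
E
python3 - <<'E'
from h import *
s=ctrl.sense();print(s["eef_pos"],tou(s["eef_pos"]),s["joints"].round(2),s["grip_width"])
im,c=shot("w5")
im,c=shot("s5","side")
E
```

```text
[ 655.34075475 -115.79941334  248.68115383] [130.0581837  -45.42683358] [-0.35  0.63  0.97  0.    1.54 -0.06] 0.004991856011298981
```

View pics/w5.png

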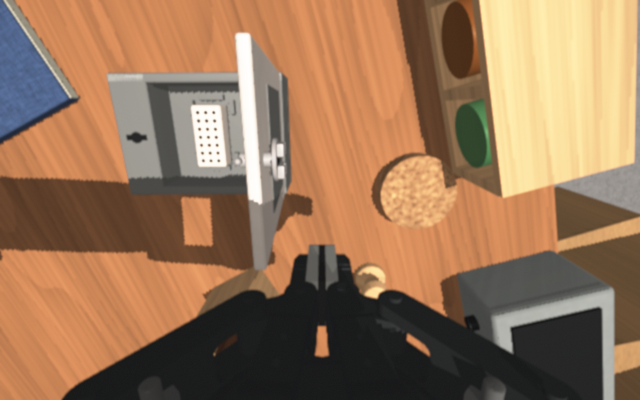

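View pics/s5.png

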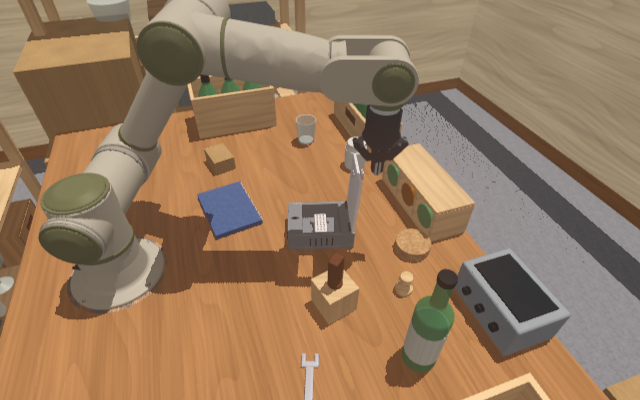

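```bash
python3 - <<'E'
from h import *
r=135
pts=[(130.1,248.7),(126,229),(122,211),(119,195)]
pts=[(130.1,248.7),(124,222),(119,195)]
for th in np.arange(1.6,-0.001,-0.1): pts.append((80-r*np.cos(th)+8*np.sin(th)+14.5-1, 60+r*np.sin(th)+8*np.cos(th)))
pts=np.round(pts,1);d=np.diff(pts,axis=0)/10
for p,q in zip(pts[1:],d): print(p,[0,round(q[0],2),round(-q[1],2),0,0,0])
E
```

```text
[124. 222.] [0, np.float64(-0.61), np.float64(2.67), 0, 0, 0]
[119. 195.] [0, np.float64(-0.5), np.float64(2.7), 0, 0, 0]
[105.4 194.7] [0, np.float64(-1.36), np.float64(0.03), 0, 0, 0]
[ 91.9 195.2] [0, np.float64(-1.35), np.float64(-0.05), 0, 0, 0]
[ 78.4 194.4] [0, np.float64(-1.35), np.float64(0.08), 0, 0, 0]
[ 65.1 192.2] [0, np.float64(-1.33), np.float64(0.22), 0, 0, 0]
[ 52.  188.7] [0, np.float64(-1.31), np.float64(0.35), 0, 0, 0]
[ 39.4 183.9] [0, np.float64(-1.26), np.float64(0.48), 0, 0, 0]
[ 27.3 177.9] [0, np.float64(-1.21), np.float64(0.6), 0, 0, 0]
[ 15.8 170.7] [0, np.float64(-1.15), np.float64(0.72), 0, 0, 0]
[  5.2 162.4] [0, np.float64(-1.06), np.float64(0.83), 0, 0, 0]
[ -4.6 153.1] [0, np.float64(-0.98), np.float64(0.93), 0, 0, 0]
[-13.4 142.8] [0, np.float64(-0.88), np.float64(1.03), 0, 0, 0]
[-21.1 131.7] [0, np.float64(-0.77), np.float64(1.11), 0, 0, 0]
[-27.7 119.9] [0, np.float64(-0.66), np.float64(1.18), 0, 0, 0]
[-33.1 107.5] [0, np.float64(-0.54), np.float64(1.24), 0, 0, 0]
[-37.2  94.7] [0, np.float64(-0.41), np.float64(1.28), 0, 0, 0]
[-40.   81.4] [0, np.float64(-0.28), np.float64(1.33), 0, 0, 0]
[-41.5  68. ] [0, np.float64(-0.15), np.float64(1.34), 0, 0, 0]
```

>>> move_arm:
  deltas:
    - [0, -0.6, 2.7, 0, 0, 0]
    - [0, -0.5, 2.7, 0, 0, 0]
    - [0, -0.7, 0, 0, 0, 0]
    - [0, -0.7, 0, 0, 0, 0]
    - [0, -1.35, -0.05, 0, 0, 0]
    - [0, -1.35, 0.1, 0, 0, 0]
    - [0, -1.33, 0.2, 0, 0, 0]
    - [0, -1.3, 0.35, 0, 0, 0]
    - [0, -1.26, 0.5, 0, 0, 0]
    - [0, 0, 0, 0, 0, 0]

```text
time_s: 11.45
eef_pos: [567.7, -89.7, 186.0]
ee_rot: [0.001, 0.801, 0.599, 0.001]
force: [-0.0, 0.2, -0.0]
grip_width: -0.003
```

```bash
python3 - <<'E'
from h import *
s=ctrl.sense();print(s["eef_pos"],tou(s["eef_pos"]),s["force"],s["tau"].round(1))
im,c=shot("s6","side")
crop(im,260,80,460,260,3.5,"pics/s6c.png")
E
```

```text
[567.6648071  -89.68624639 186.00311692] [ 38.57659229 -45.1306624 ] [-0.04106371  0.15197675 -0.00026071] [  0.  -47.9 -24.3  -0.   -0.2  -0. ]
```

View pics/s6c.png

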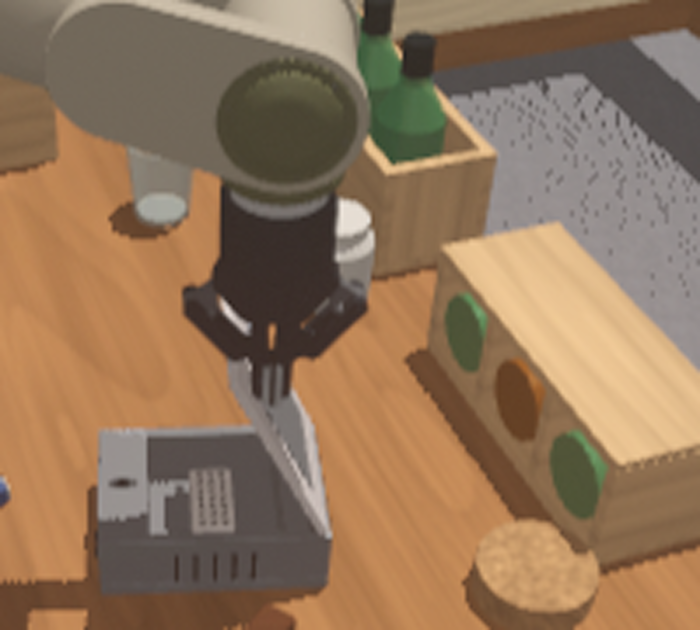

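The cover is being pushed and now stands at about 60°, with the fingers behind it. Continuing.

>>> move_arm:
  deltas:
    - [0, -1.2, 0.8, 0, 0, 0]
    - [0, -1.15, 0.75, 0, 0, 0]
    - [0, -1.05, 0.8, 0, 0, 0]
    - [0, -1.0, 0.9, 0, 0, 0]
    - [0, -0.9, 1.0, 0, 0, 0]
    - [0, -0.75, 1.1, 0, 0, 0]
    - [0, -0.65, 1.2, 0, 0, 0]
    - [0, -0.5, 1.25, 0, 0, 0]
    - [0, -0.4, 1.3, 0, 0, 0]
    - [0, 0, 0, 0, 0, 0]

```text
time_s: 12.5
eef_pos: [495.3, -68.6, 92.8]
ee_rot: [-0.0, 0.801, 0.599, -0.0]
force: [0.4, -0.4, 0.7]
grip_width: 0.001
```

```bash
python3 - <<'E'
from h import *
s=ctrl.sense();print(s["eef_pos"],tou(s["eef_pos"]),s["force"])
E
```

```text
[495.31926361 -68.56454814  92.78392547] [-36.78902963 -45.29446825] [ 0.42414292 -0.44949992  0.6920663 ]
```

>>> move_arm:
  deltas:
    - [0, -0.2, 0.6, 0, 0, 0]
    - [0, -0.1, 0.6, 0, 0, 0]
    - [0, -0.1, 0.5, 0, 0, 0]
    - [0, 0, 0.4, 0, 0, 0]
    - [0, 0, 0.2, 0, 0, 0]
    - [0, 0, 0.1, 0, 0, 0]
    - [0, 0, 0.05, 0, 0, 0]
    - [0, 0, 0.05, 0, 0, 0]
    - [0, 0, 0, 0, 0, 0]
    - [0, 0, 0, 0, 0, 0]

```text
time_s: 13.5
eef_pos: [491.6, -67.5, 68.2]
ee_rot: [0.0, 0.801, 0.599, 0.0]
force: [-0.3, -0.2, 0.7]
grip_width: 0.001
```

```bash
python3 - <<'E'
from h import *
s=ctrl.sense();print(s["eef_pos"],tou(s["eef_pos"]),s["force"])
im,c=shot("s7","side")
crop(im,260,130,460,310,3.5,"pics/s7c.png")
E
```

```text
[491.63767504 -67.52301041  68.15071633] [-40.61489827 -45.33477163] [-0.31072868 -0.15003091  0.74450685]
```

View pics/s7c.png

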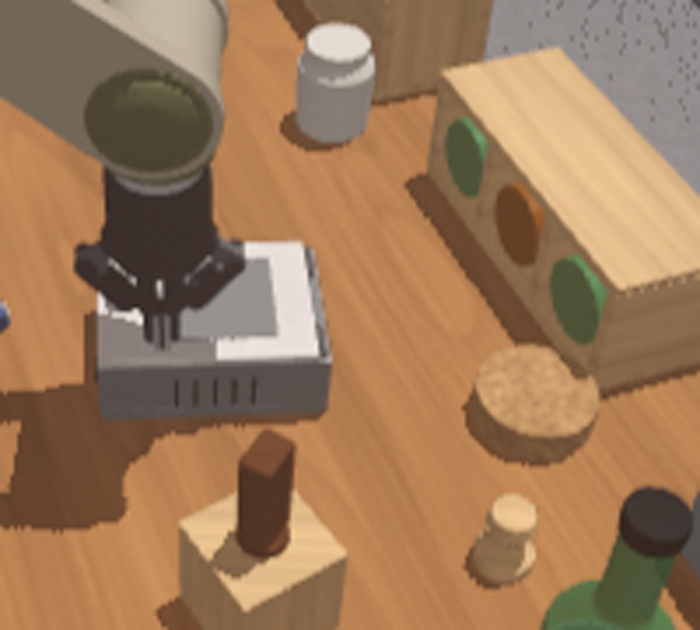

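>>> move_arm:
  deltas:
    - [0, 0, 0.05, 0, 0, 0]
    - [0, 0, 0.05, 0, 0, 0]
    - [0, 0, 0.05, 0, 0, 0]
    - [0, 0, 0, 0, 0, 0]
    - [0, 0, -0.5, 0, 0, 0]
    - [0, 0, -2.0, 0, 0, 0]
    - [0, 0, -4.0, 0, 0, 0]
    - [0, 0, -4.5, 0, 0, 0]
    - [0, 0, -4.5, 0, 0, 0]
    - [0, 0, 0, 0, 0, 0]

```text
time_s: 14.55
eef_pos: [493.6, -68.2, 227.3]
ee_rot: [0.005, 0.801, 0.599, 0.003]
force: [0.4, -0.7, -0.3]
grip_width: -0.0
```

```bash
python3 - <<'E'
from h import *
s=ctrl.sense();print(s["eef_pos"],tou(s["eef_pos"]),s["force"],s["joints"].round(2))
im,c=shot("w8")
crop(im,200,60,460,260,3,"pics/w8c.png")
E
```

```text
[493.58068421 -68.17352053 227.29808635] [-38.56727645 -45.41022304] [ 0.36614465 -0.66158393 -0.32981694] [-0.37  0.25  1.59  0.    1.29 -0.09]
```

View pics/w8.png

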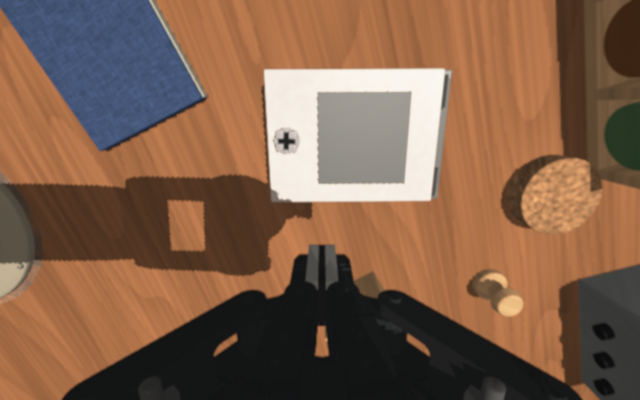

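View pics/w8c.png

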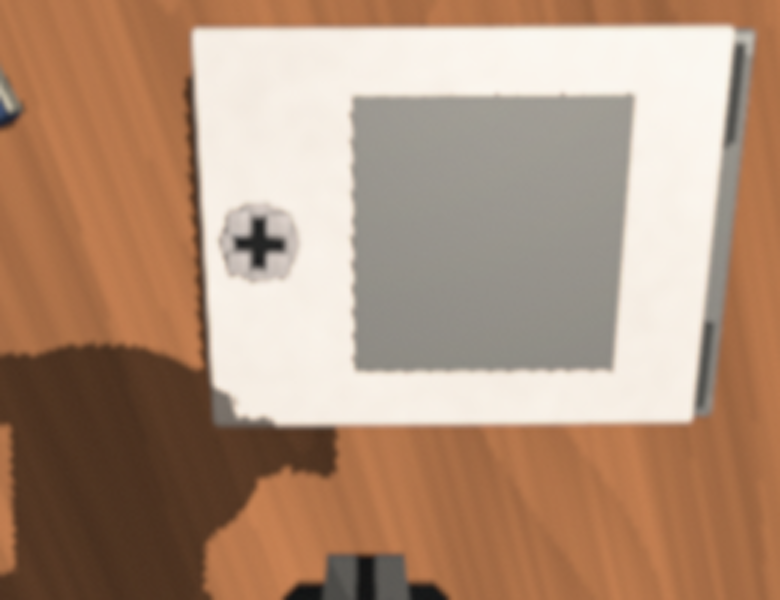

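>>> move_arm:
  deltas:
    - [0.3, -0.6, 2.1, 0, 0, 0]
    - [0.3, -0.6, 2.1, 0, 0, 0]
    - [0.3, -0.6, 2.1, 0, 0, 0]
    - [0.3, -0.6, 2.1, 0, 0, 0]
    - [0.3, -0.6, 2.1, 0, 0, 0]
    - [0, 0, 0, 0, 0, 0]
    - [0, 0, 0, 0, 0, 0]
    - [0, 0, 0, 0, 0, 0]
    - [0, 0, 0, 0, 0, 0]
    - [0, 0, 0, 0, 0, 0]

```text
time_s: 15.6
eef_pos: [467.3, -44.8, 117.1]
ee_rot: [0.001, 0.801, 0.599, 0.0]
force: [0.2, -0.4, 0.3]
grip_width: -0.008
```

```bash
python3 - <<'E'
from h import *
im,c=shot("w9"); s=ctrl.sense();print(s["eef_pos"],tou(s["eef_pos"]))
p=proj(c,[*(OU+RU@[-70,0]),81])[0];print("screw expected px",p)
u,v=p.astype(int); crop(im,u-50,v-45,u+50,v+45,7,"pics/w9c.png"); print(u-50,v-45)
E
```

```text
[467.26814251 -44.77410822 116.98707907] [-70.41588957 -30.39196118]
screw expected px [320.91507259 186.11762709]
270 141
```

View pics/w9c.png

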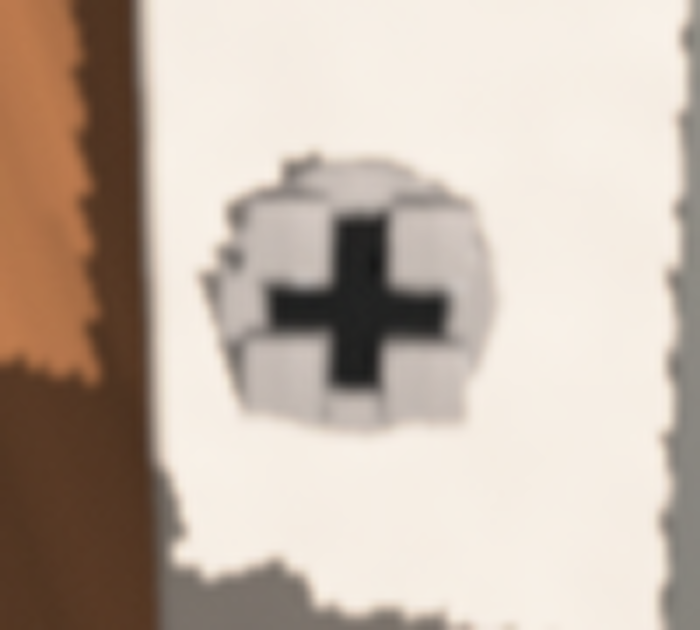

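```bash
python3 - <<'E'
from h import *
im,c=load("w9")
g=cv2.cvtColor(im,cv2.COLOR_BGR2GRAY)
m=np.zeros_like(g); m[165:203,304:340]=(g[165:203,304:340]<90)
n,l,st,ce=cv2.connectedComponentsWithStats(m); k=1+np.argmax(st[1:,4]); ys,xs=np.nonzero(l==k); print(st[k],ce[k])
up=np.array([ray(c,(x+0.0,y+0.0),76.5)[:2] for x,y in zip(xs,ys)])
print("centroid floor",up.mean(0).round(1),tou(up.mean(0)).round(1), "bbox size",(up@RU).ptp(0) if hasattr(up,'ptp') else np.ptp(up@RU,axis=0))
q=up-up.mean(0); z=(q[:,0]+1j*q[:,1])**4
# arms dominate: use only far pixels
r=np.hypot(*q.T); a=np.angle((z[r>5]).sum())/4
print("slot angle world deg mod 90",np.degrees(a), "unit",(np.degrees(a)+16.4+45)%90-45)
hm=((g>90)&(g<222)).astype(np.uint8)
E
```

```text
[308 172  26  24 276] [320.7173913 184.1557971]
centroid floor [476.1 -15.6] [-70.1   0.1] bbox size [15.78165413 14.9356731 ]
slot angle world deg mod 90 -19.72433959000479 unit -3.32433959000479
```

Screw measured at (476.1,-15.6), which matches the unit model, with the slots at -19.7° mod 90. Now to look at the driver.

```bash
python3 - <<'E'
from h import *
plan((484,-285,245),73.6,9)
E
```

```text
[[-2.51, 0.93, -1.42, 0, 0, 0], [-2.51, 0.94, -1.42, 0, 0, 0], [-2.51, 0.93, -1.42, 0, 0, 0], [-2.51, 0.94, -1.42, 0, 0, 0], [-2.51, 0.93, -1.42, 0, 0, 0], [-2.5, 0.94, -1.42, 0, 0, 0], [-2.51, 0.93, -1.42, 0, 0, 0], [-2.5, 0.94, -1.43, 0, 0, 0], [-2.51, 0.93, -1.42, 0.1, 0, 0], [0, 0, 0, 0, 0, 0]]
end [ 484. -285.  245.] maxT 3.03 maxR 0.1
```

>>> move_arm:
  deltas:
    - [-2.51, 0.93, -2.0, 0, 0, 0]
    - [-2.51, 0.94, -2.5, 0, 0, 0]
    - [-2.51, 0.93, -2.5, 0, 0, 0]
    - [-2.51, 0.94, -2.5, 0, 0, 0]
    - [-2.51, 0.93, -2.0, 0, 0, 0]
    - [-2.51, 0.94, -1.3, 0, 0, 0]
    - [-2.51, 0.93, 0, 0, 0, 0]
    - [-2.51, 0.94, 0, 0, 0, 0]
    - [-2.5, 0.93, 0, 0, 0, 0]
    - [0, 0, 0, 0, 0, 0]
  grip: 6.5

```text
time_s: 16.65
eef_pos: [483.5, -287.5, 244.2]
ee_rot: [0.0, 0.802, 0.598, -0.0]
force: [0.2, -0.0, -0.2]
grip_width: 0.762
```

```bash
python3 - <<'E'
from h import *
im,c=shot("w10"); s=ctrl.sense();print(s["eef_pos"],s["joints"].round(2),s["dq"].round(2))
E
```

```text
[ 483.59069729 -285.91697477  244.28120637] [-0.74  0.39  1.36  0.    1.39 -0.45] [ 0.03 -0.03  0.03  0.    0.    0.01]
```

View pics/w10.png

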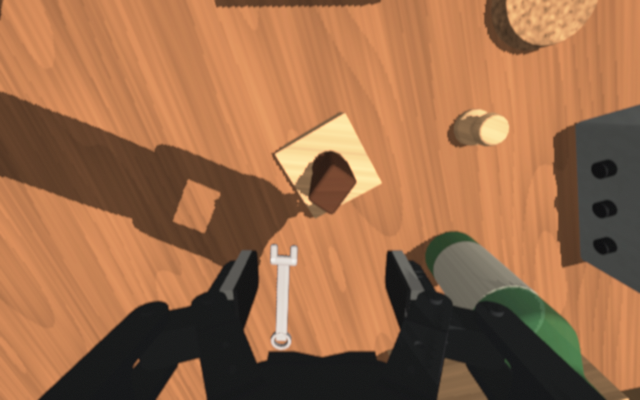

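```bash
python3 - <<'E'
from h import *
im,c=load("w10"); crop(im,265,105,390,225,6,"pics/w10c.png")
E
```

```text
(no output)
```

View pics/w10c.png

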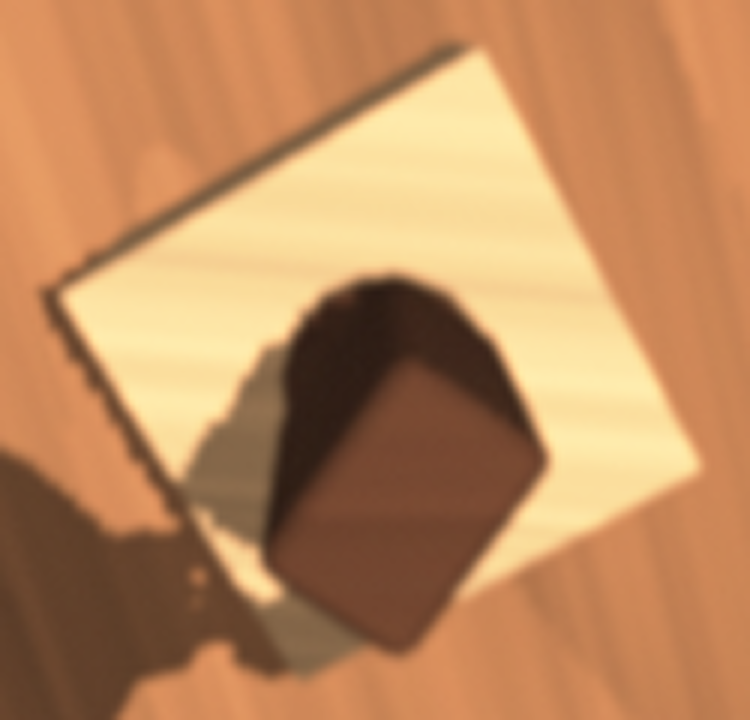

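```bash
python3 - <<'E'
from h import *
im,c=load("w10")
f=lambda a,b,z: ray(c,(265+a/6,105+b/6),z)[:2]
Q=np.array([f(*p,173) for p in [(412,358),(547,460),(405,655),(268,552)]])
print(Q.round(1),Q.mean(0).round(1)); print([np.linalg.norm(Q[i]-Q[(i+1)%4]).round(1) for i in range(4)])
e=(Q[0]-Q[3]+Q[1]-Q[2])/2; print("long axis ang",np.degrees(np.arctan2(e[1],e[0])))
S=np.array([f(*p,85) for p in [(58,293),(483,45),(702,465)]]); print(S.round(1),"stand c",((S[0]+S[2])/2).round(1),np.linalg.norm(S[0]-S[1]),np.linalg.norm(S[1]-S[2]))
# collar outline far point
print("collar far", f(393,272,93).round(1))
E
```

```text
[[ 503.1 -254.6]
 [ 515.5 -271.4]
 [ 491.9 -290.9]
 [ 479.3 -272.9]] [ 497.5 -272.4]
[np.float64(20.9), np.float64(30.6), np.float64(21.9), np.float64(30.1)]
long axis ang 38.5608137230105
[[ 448.  -243.9]
 [ 526.7 -225.7]
 [ 544.8 -303.7]] stand c [ 496.4 -273.8] 80.85157285238691 80.01431678853473
collar far [ 502.9 -255.4]
```

```bash
python3 - <<'E'
from h import *
p,r=plan((497,-273,190),38.6,8)
plan((497,-273,118),38.6,8,R0=r,p0=p)
E
```

```text
[[0.2, 0.11, 0.68, 0, 0, 4.4], [0.21, 0.1, 0.68, 0, 0, 4.4], [0.22, 0.08, 0.68, 0, 0, 4.3], [0.22, 0.07, 0.68, 0, 0, 4.4], [0.23, 0.05, 0.68, 0, 0, 4.3], [0.23, 0.03, 0.68, 0, 0, 4.4], [0.23, 0.01, 0.67, 0, 0, 4.3], [0.24, 0, 0.68, 0, 0, 4.4], [0, 0, 0, 0, 0, 0], [0, 0, 0, 0, 0, 0]]
end [ 497. -273.  190.] maxT 0.72 maxR 4.4
[[0, 0, 0.9, 0, 0, 0], [0, 0, 0.9, 0, 0, 0], [0, 0, 0.9, 0, 0, 0], [0, 0, 0.9, 0, 0, 0], [0, 0, 0.9, 0, 0, 0], [0, 0, 0.9, 0, 0, 0], [0, 0, 0.9, 0, 0, 0], [0, 0, 0.9, 0, 0, 0], [0, 0, 0, 0, 0, 0], [0, 0, 0, 0, 0, 0]]
end [ 497. -273.  118.] maxT 0.9 maxR 0.0
```

>>> move_arm:
  deltas:
    - [0.2, 0.11, 0.7, 0, 0, 4.4]
    - [0.21, 0.1, 0.7, 0, 0, 4.4]
    - [0.22, 0.08, 0.7, 0, 0, 4.3]
    - [0.22, 0.07, 0.7, 0, 0, 4.4]
    - [0.23, 0.05, 0.7, 0, 0, 4.3]
    - [0.23, 0.03, 0.7, 0, 0, 4.4]
    - [0.23, 0.01, 0.6, 0, 0, 4.3]
    - [0.24, 0, 0.6, 0, 0, 4.4]
    - [0, 0, 0, 0, 0, 0]
    - [0, 0, 0, 0, 0, 0]

```text
time_s: 17.7
eef_pos: [497.3, -271.5, 191.0]
ee_rot: [0.0, 0.943, 0.332, 0.0]
force: [0.4, 0.7, -0.3]
grip_width: 0.76
```

```bash
python3 - <<'E'
from h import *
im,c=shot("w11"); s=ctrl.sense();print(s["eef_pos"],s["joints"].round(2))
E
```

```text
[ 497.34222031 -271.71290807  191.10495243] [-0.71  0.44  1.43  0.    1.28  0.19]
```

View pics/w11.png

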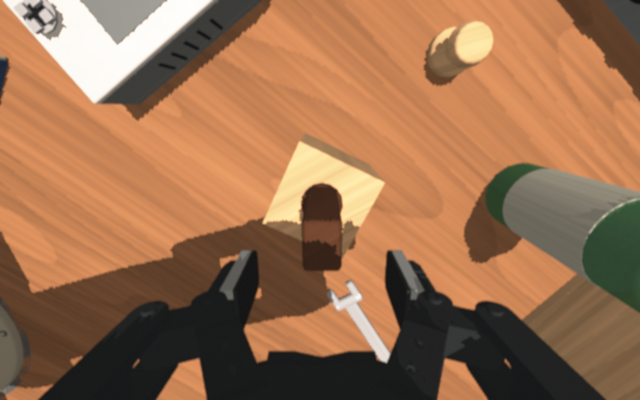

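```bash
python3 - <<'E'
from h import *
im,c=load("w11"); crop(im,270,170,370,290,5,"pics/w11c.png")
s=ctrl.sense();p=s["eef_pos"]
print(proj(c,[p[0],p[1],173]))
E
```

```text
[[320.50426449 244.6688495 ]]
```

View pics/w11c.png

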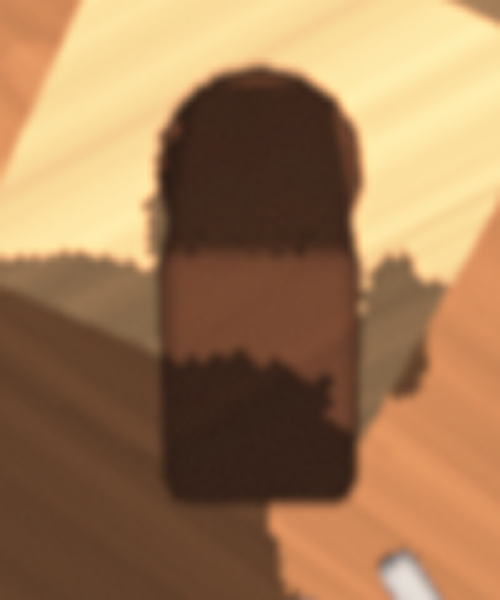

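The handle is centred under the jaws (322,245 against an expected 320.5,244.7) and aligned. Descending and gripping.

>>> move_arm:
  deltas:
    - [0, 0.01, 0.9, 0, 0, 0]
    - [0, 0.02, 0.9, 0, 0, 0]
    - [0, 0.01, 0.9, 0, 0, 0]
    - [0, 0.02, 0.9, 0, 0, 0]
    - [0, 0, 0.9, 0, 0, 0]
    - [0, 0, 0.9, 0, 0, 0]
    - [0, 0, 0.9, 0, 0, 0]
    - [0, 0, 0.6, 0, 0, 0]
    - [0, 0, 0.3, 0, 0, 0]
    - [0, 0, 0.1, 0, 0, 0]

```text
time_s: 18.75
eef_pos: [497.6, -272.5, 117.3]
ee_rot: [-0.0, 0.944, 0.331, -0.0]
force: [0.1, -0.2, -0.2]
grip_width: 0.757
```

>>> move_arm:
  deltas:
    - [0, 0, 0, 0, 0, 0]
    - [0, 0, 0, 0, 0, 0]
    - [0, 0, 0, 0, 0, 0]
    - [0, 0, 0, 0, 0, 0]
    - [0, 0, 0, 0, 0, 0]
    - [0, 0, 0, 0, 0, 0]
    - [0, 0, 0, 0, 0, 0]
    - [0, 0, 0, 0, 0, 0]
    - [0, 0, 0, 0, 0, 0]
    - [0, 0, 0, 0, 0, 0]
  grip: 1.5
  newtons: 80

```text
time_s: 19.75
eef_pos: [497.8, -272.6, 118.0]
ee_rot: [0.0, 0.944, 0.331, 0.0]
force: [-0.8, 1.4, 5.6]
grip_width: 0.271
```

```bash
python3 - <<'E'
from h import *
s=ctrl.sense();print(s["eef_pos"],s["force"],s["grip_width"]*85, s["wrist_torque"])
p,r=plan((s["eef_pos"][0],s["eef_pos"][1],s["eef_pos"][2]+110),38.6,5)
plan((476.1,-15.6,240),70.3,14,R0=r,p0=p)
E
```

```text
[ 497.75184207 -272.59673035  117.9527666 ] [-0.77980238  1.44775138  5.55486538] 23.041393725008525 [ 0.17555813  0.13866505 -0.0276791 ]
[[0, 0, -2.2, 0, 0, 0], [0, 0, -2.2, 0, 0, 0], [0, 0, -2.2, 0, 0, 0], [0, 0, -2.2, 0, 0, 0], [0, 0.01, -2.2, 0, 0, 0.1], [0, 0, 0, 0, 0, 0], [0, 0, 0, 0, 0, 0], [0, 0, 0, 0, 0, 0], [0, 0, 0, 0, 0, 0], [0, 0, 0, 0, 0, 0]]
end [ 497.8 -272.6  228. ] maxT 2.2 maxR 0.1
[[1.02, -1.53, -0.09, 0, 0, -2.3], [1.08, -1.49, -0.09, 0, 0, -2.3], [1.14, -1.44, -0.09, 0, 0, -2.3], [1.2, -1.4, -0.09, 0, 0, -2.3], [1.26, -1.35, -0.09, 0, 0, -2.3], [1.31, -1.3, -0.09, 0, 0, -2.2], [1.36, -1.24, -0.08, 0, 0, -2.3], [1.41, -1.19, -0.09, 0, 0, -2.2], [1.45, -1.14, -0.08, 0, 0, -2.3], [1.5, -1.08, -0.09, 0, 0, -2.2]]
[[1.54, -1.02, -0.08, 0, 0, -2.3], [1.57, -0.95, -0.09, 0, 0, -2.2], [1.61, -0.89, -0.08, 0, 0, -2.3], [1.64, -0.83, -0.09, 0, 0, -2.2], [0, 0, 0, 0, 0, 0], [0, 0, 0, 0, 0, 0], [0, 0, 0, 0, 0, 0], [0, 0, 0, 0, 0, 0], [0, 0, 0, 0, 0, 0], [0, 0, 0, 0, 0, 0]]
end [476.1 -15.6 240. ] maxT 1.85 maxR 2.3
```

>>> move_arm:
  deltas:
    - [0, 0, -1.0, 0, 0, 0]
    - [0, 0, -2.0, 0, 0, 0]
    - [0, 0, -2.5, 0, 0, 0]
    - [0, 0, -2.5, 0, 0, 0]
    - [0, 0, -2.5, 0, 0, 0]
    - [0, 0, -2.0, 0, 0, 0]
    - [0, 0, 0, 0, 0, 0]
    - [0, 0, 0, 0, 0, 0]
    - [0, 0, 0, 0, 0, 0]
    - [0, 0, 0, 0, 0, 0]

```text
time_s: 20.75
eef_pos: [497.3, -272.3, 241.4]
ee_rot: [-0.001, 0.944, 0.331, -0.0]
force: [0.1, 0.5, -1.4]
grip_width: 0.273
```

```bash
python3 - <<'E'
from h import *
s=ctrl.sense();print(s["eef_pos"],s["force"],s["grip_width"]*85)
im,c=shot("w12"); im2,c2=shot("s12","side"); im3,c3=shot("t12","top")
p=s["eef_pos"]; tip=[p[0],p[1],p[2]-103]; col=[p[0],p[1],p[2]-25]
for cc in (c,c2,c3): print(proj(cc,[tip,col]).round(1))
u,v=proj(c2,tip)[0].astype(int); crop(im2,u-60,v-100,u+60,v+30,5,"pics/s12c.png")
print(u-60,v-100)
plan((476.1,-15.6,240),70.3,14)
E
```

```text
[ 497.32254815 -272.27116796  241.39128186] [ 0.11650009  0.46098232 -1.42315227] 23.16372605593954
[[320.8 201.1]
 [320.3 239.4]]
[[335.5 268.4]
 [336.8 244.9]]
[[425.7 240.3]
 [432.1 237.6]]
275 168
[[1.03, -1.53, 0.02, 0, 0, -2.3], [1.09, -1.48, 0.02, 0, 0, -2.3], [1.15, -1.44, 0.02, 0, 0, -2.3], [1.2, -1.39, 0.01, 0, 0, -2.2], [1.26, -1.35, 0.02, 0, 0, -2.3], [1.31, -1.29, 0.01, 0, 0, -2.2], [1.36, -1.24, 0.02, 0, 0, -2.3], [1.4, -1.19, 0.01, 0, 0, -2.2], [1.45, -1.13, 0.02, 0, 0, -2.3], [1.49, -1.08, 0.01, 0, 0, -2.2]]
[[1.54, -1.02, 0.02, 0, 0, -2.3], [1.57, -0.95, 0.01, 0, 0, -2.2], [1.61, -0.89, 0.02, 0, 0, -2.3], [1.65, -0.83, 0.01, 0, 0, -2.2], [0, 0, 0, 0, 0, 0], [0, 0, 0, 0, 0, 0], [0, 0, 0, 0, 0, 0], [0, 0, 0, 0, 0, 0], [0, 0, 0, 0, 0, 0], [0, 0, 0, 0, 0, 0]]
end [476.1 -15.6 240. ] maxT 1.85 maxR 2.3
```

View pics/s12c.png

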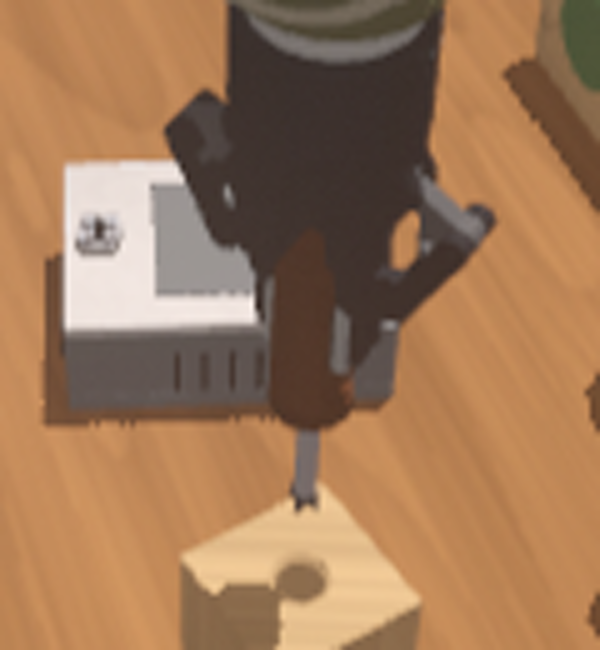

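View pics/w12.png

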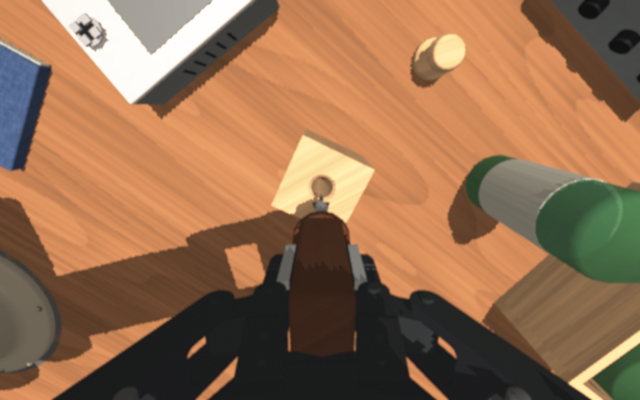

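```bash
python3 - <<'E'
from h import *
im,c=load("w12"); crop(im,280,150,365,255,6.5,"pics/w12c.png")
E
```

```text
(no output)
```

View pics/w12c.png

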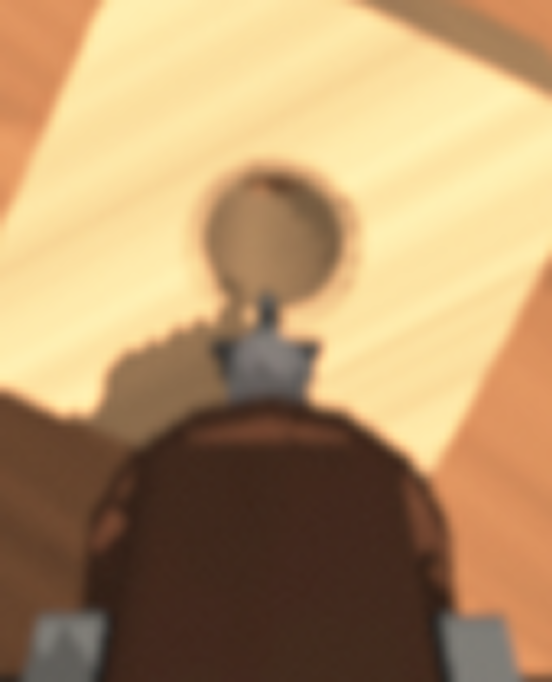

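```bash
python3 - <<'E'
from h import *
im,c=load("w12"); p=np.array([497.32,-272.27,241.39]); tip=p-[0,0,103]
xt=np.array([np.cos(np.radians(38.6)),np.sin(np.radians(38.6)),0]); yt=np.array([xt[1],-xt[0],0])
for h in (0,2,4,8): print(h,proj(c,[tip+7.5*xt+[0,0,h],tip-7.5*yt+[0,0,h],tip+7.5*yt+[0,0,h]]).round(1).tolist())
print("hole",ray(c,(321.8,186.2),85).round(1))
print("wings LR px",280+213/6.5,150+348/6.5,280+325/6.5,150+350/6.5)
E
```

```text
0 [[320.8, 192.7], [312.1, 201.0], [329.5, 201.1]]
2 [[320.8, 193.3], [312.0, 201.7], [329.5, 201.8]]
4 [[320.8, 194.0], [311.9, 202.5], [329.6, 202.5]]
8 [[320.7, 195.3], [311.8, 203.9], [329.7, 204.0]]
hole [ 497.2 -273.5   85. ]
wings LR px 312.7692307692308 203.53846153846155 330.0 203.84615384615384
```

>>> move_arm:
  deltas:
    - [1.03, -1.53, 0.02, 0, 0, -2.3]
    - [1.09, -1.48, 0.02, 0, 0, -2.3]
    - [1.15, -1.44, 0.02, 0, 0, -2.3]
    - [1.2, -1.39, 0.01, 0, 0, -2.2]
    - [1.26, -1.35, 0.02, 0, 0, -2.3]
    - [1.31, -1.29, 0.01, 0, 0, -2.2]
    - [1.36, -1.24, 0.02, 0, 0, -2.3]
    - [1.4, -1.19, 0.01, 0, 0, -2.2]
    - [1.45, -1.13, 0.02, 0, 0, -2.3]
    - [1.49, -1.08, 0.01, 0, 0, -2.2]

```text
time_s: 21.9
eef_pos: [482.1, -87.6, 241.0]
ee_rot: [0.0, 0.86, 0.511, 0.0]
force: [0.2, 0.4, -1.5]
grip_width: 0.268
```

>>> move_arm:
  deltas:
    - [1.54, -1.02, 0.02, 0, 0, -2.3]
    - [1.57, -0.95, 0.01, 0, 0, -2.2]
    - [1.61, -0.89, 0.02, 0, 0, -2.3]
    - [1.65, -0.83, 0.01, 0, 0, -2.2]
    - [0, 0, 1, 0, 0, 0]
    - [0, 0, 1, 0, 0, 0]
    - [0, 0, 1, 0, 0, 0]
    - [0, 0, 0.5, 0, 0, 0]
    - [0, 0, 0, 0, 0, 0]
    - [0, 0, 0, 0, 0, 0]

```text
time_s: 22.9
eef_pos: [476.4, -16.0, 205.4]
ee_rot: [0.0, 0.818, 0.575, 0.0]
force: [-0.1, -0.4, -0.6]
grip_width: 0.27
```

```bash
python3 - <<'E'
from h import *
im,c=shot("w13"); s=ctrl.sense();print(s["eef_pos"],s["force"],s["joints"].round(2), np.degrees(np.arctan2(*rot().as_matrix()[[1,0],0])))
crop(im,280,150,365,255,6.5,"pics/w13c.png")
E
```

```text
[476.45832228 -15.95264018 205.62909302] [ 0.26005563  0.13322924 -1.66293491] [-0.28  0.23  1.68 -0.    1.23  0.06] 70.25280592384946
```

View pics/w13c.png

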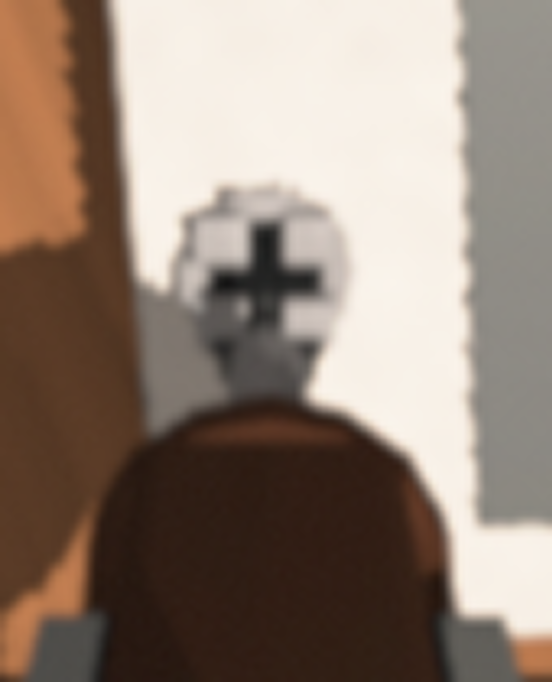

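```bash
python3 - <<'E'
from h import *
im,c=load("w13"); s=ctrl.sense();p=s["eef_pos"];Rt=rot().as_matrix()
T=lambda P: Rt.T@(np.asarray(P)-p)
for px in [(265,281),(265,279)]:
    for z in (76.5,79): print("screw in tool",T(ray(c,(280+px[0]/6.5,150+px[1]/6.5),z)).round(2))
print("expected screw in tool",T([476.1,-15.6,76.5]).round(2))
for q in [(213,348),(325,350),(320,350)]:
    print("wing",T(ray(c,(280+q[0]/6.5,150+q[1]/6.5),p[2]-103+3)).round(2))
print("front wing",T(ray(c,(280+267/6.5,150+297/6.5),p[2]-103+3)).round(2))
E
```

```text
screw in tool [-8.6000e-01 -1.0000e-01  1.2913e+02]
screw in tool [-1.5000e-01 -9.0000e-02  1.2663e+02]
screw in tool [-5.6000e-01 -1.0000e-01  1.2913e+02]
screw in tool [ 1.5000e-01 -9.0000e-02  1.2663e+02]
expected screw in tool [  0.21  -0.54 129.13]
wing [ -1.63  -6.84 100.  ]
wing [ -1.9    7.84 100.01]
wing [ -1.9    7.19 100.  ]
front wing [  5.35   0.24 100.  ]
```

>>> move_arm:
  deltas:
    - [0.1, -0.04, 0.4, 0, 0, 0]
    - [0, 0, 0.6, 0, 0, 0]
    - [0, 0, 0.6, 0, 0, 0]
    - [0, 0, 0.35, 0, 0, 0]
    - [0, 0, 0.1, 0, 0, 0]
    - [0, 0, 0.1, 0, 0, 0]
    - [0, 0, 0.1, 0, 0, 0]
    - [0, 0, 0.1, 0, 0, 0]
    - [0, 0, 0.1, 0, 0, 0]
    - [0, 0, 0, 0, 0, 0]

```text
time_s: 23.95
eef_pos: [476.2, -14.6, 180.8]
ee_rot: [-0.0, 0.818, 0.576, -0.0]
force: [-0.8, 0.5, -1.5]
grip_width: 0.273
```

```bash
python3 - <<'E'
from h import *
im,c=shot("w14"); s=ctrl.sense();print(s["eef_pos"],s["force"],s["wrist_torque"])
crop(im,280,150,365,255,6.5,"pics/w14c.png")
E
```

```text
[476.2067129  -14.57972911 180.84401457] [ 0.98924429  0.14488526 -0.70757273] [0.02206333 0.02951878 0.00676396]
```

View pics/w14c.png

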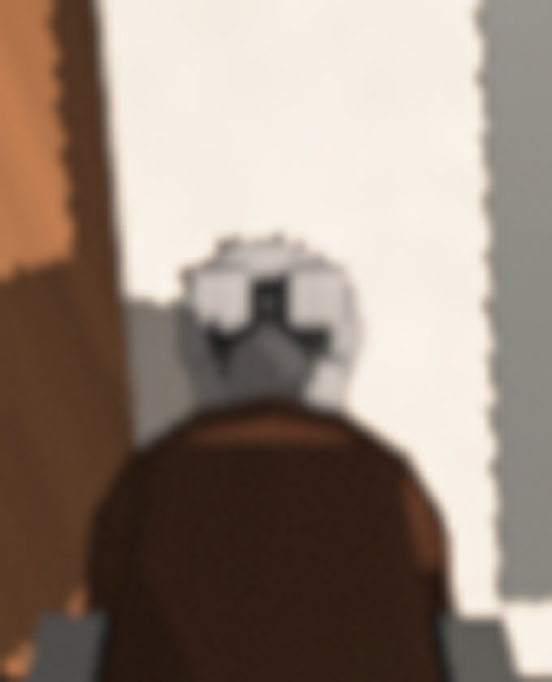

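The bit is inside the cross: the tip is about 3 mm below the rim with no force. Pressing now.

>>> move_arm:
  deltas:
    - [0, 0, 0.05, 0, 0, 0]
    - [0, 0, 0.05, 0, 0, 0]
    - [0, 0, 0.05, 0, 0, 0]
    - [0, 0, 0.05, 0, 0, 0]
    - [0, 0, 0, 0, 0, 0]
    - [0, 0, 0, 0, 0, 0]
    - [0, 0, 0, 0, 0, 0]
    - [0, 0, 0, 0, 0, 0]
    - [0, 0, 0, 0, 0, 0]
    - [0, 0, 0, 0, 0, 0]

```text
time_s: 25.0
eef_pos: [476.2, -14.6, 178.9]
ee_rot: [0.0, 0.818, 0.576, 0.0]
force: [0.0, -0.1, -1.6]
grip_width: 0.268
```

>>> move_arm:
  deltas:
    - [0, 0, 0.03, 0, 0, 0]
    - [0, 0, 0.03, 0, 0, 0]
    - [0, 0, 0.03, 0, 0, 0]
    - [0, 0, 0.03, 0, 0, 0]
    - [0, 0, 0, 0, 0, 0]
    - [0, 0, 0, 0, 0, 0]
    - [0, 0, 0, 0, 0, 0]
    - [0, 0, 0, 0, 0, 0]
    - [0, 0, 0, 0, 0, 0]
    - [0, 0, 0, 0, 0, 0]

```text
time_s: 26.0
eef_pos: [476.3, -14.6, 178.2]
ee_rot: [0.0, 0.818, 0.576, 0.0]
force: [-1.8, 0.1, 6.0]
grip_width: 0.269
```

Contact force is about 7 N pressing with the bit seated. Starting the clockwise turn (+tool z) with a small feed. I'm also compensating for the tip's ~1.2 mm offset from the TCP axis.

>>> move_arm:
  deltas:
    - [0, 0.004, 0, 0, 0, 2]
    - [0, 0.004, 0, 0, 0, 2]
    - [0, 0.004, 0.005, 0, 0, 2]
    - [0, 0.004, 0.01, 0, 0, 2]
    - [0, 0.004, 0.014, 0, 0, 2]
    - [0, 0.004, 0.014, 0, 0, 2]
    - [0, 0.004, 0.014, 0, 0, 2]
    - [0, 0.004, 0.014, 0, 0, 2]
    - [0, 0.004, 0.014, 0, 0, 2]
    - [0, 0.004, 0.014, 0, 0, 2]

```text
time_s: 27.0
eef_pos: [477.0, -14.7, 177.6]
ee_rot: [0.0, 0.906, 0.424, 0.001]
force: [-0.7, 1.0, 8.9]
grip_width: 0.269
```

```bash
python3 - <<'E'
from h import *
s=ctrl.sense();print(s["eef_pos"],s["force"],s["wrist_torque"],np.degrees(np.arctan2(*rot().as_matrix()[[1,0],0])),s["joints"][5])
E
```

```text
[476.96129945 -14.71239169 177.55203308] [-0.68832541  1.04440703  8.86110496] [0.33360349 0.39914647 0.09725332] 50.20392998427683 0.41722436054214274
```

>>> move_arm:
  deltas:
    - [0, 0.006, 0.021, 0, 0, 3]
    - [0, 0.006, 0.021, 0, 0, 3]
    - [0, 0.006, 0.021, 0, 0, 3]
    - [0, 0.006, 0.021, 0, 0, 3]
    - [0, 0.006, 0.021, 0, 0, 3]
    - [0, 0.006, 0.021, 0, 0, 3]
    - [0, 0.006, 0.021, 0, 0, 3]
    - [0, 0.006, 0.021, 0, 0, 3]
    - [0, 0.006, 0.021, 0, 0, 3]
    - [0, 0.006, 0.021, 0, 0, 3]

```text
time_s: 28.0
eef_pos: [477.1, -15.3, 175.4]
ee_rot: [0.0, 0.985, 0.175, 0.001]
force: [-2.4, 0.8, 7.9]
grip_width: 0.272
```

```bash
python3 - <<'E'
from h import *
s=ctrl.sense();print(s["eef_pos"],s["force"],s["wrist_torque"],np.degrees(np.arctan2(*rot().as_matrix()[[1,0],0])),s["joints"][5])
im,c=shot("w15"); crop(im,240,130,400,260,4.5,"pics/w15c.png")
E
```

```text
[477.14120121 -15.27472483 175.41839196] [-2.35877986  0.75370514  7.94846121] [0.18027669 0.60840975 0.12856916] 20.16618861074941 0.9407342492200823
```

View pics/w15c.png

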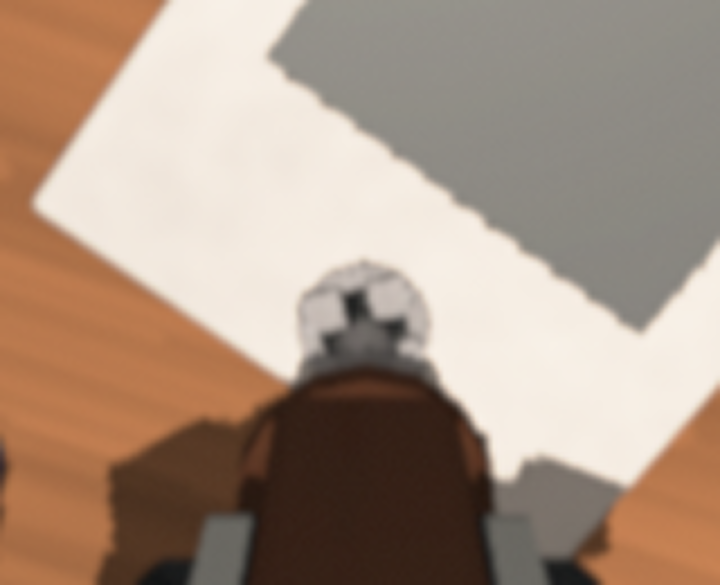

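>>> move_arm:
  deltas:
    - [0, 0.006, 0.021, 0, 0, 3]
    - [0, 0.006, 0.021, 0, 0, 3]
    - [0, 0.006, 0.021, 0, 0, 3]
    - [0, 0.006, 0.021, 0, 0, 3]
    - [0, 0.006, 0.021, 0, 0, 3]
    - [0, 0.006, 0.021, 0, 0, 3]
    - [0, 0.006, 0.021, 0, 0, 3]
    - [0, 0.006, 0.021, 0, 0, 3]
    - [0, 0.006, 0.021, 0, 0, 3]
    - [0, 0.006, 0.021, 0, 0, 3]

```text
time_s: 29.05
eef_pos: [477.0, -15.9, 173.3]
ee_rot: [0.0, 0.996, -0.086, 0.0]
force: [-3.4, 0.7, 9.5]
grip_width: 0.274
```

```bash
python3 - <<'E'
from h import *
s=ctrl.sense();print(s["eef_pos"],s["force"],s["wrist_torque"],np.degrees(np.arctan2(*rot().as_matrix()[[1,0],0])),s["joints"][5])
E
```

```text
[477.0055654  -15.87697246 173.25533863] [-3.38659347  0.68641921  9.54346679] [0.16448856 0.84721708 0.10447947] -9.82470755972537 1.4631170252818533
```

>>> move_arm:
  deltas:
    - [-0.004, 0.004, 0.014, 0, 0, 2]
    - [-0.004, 0.004, 0.014, 0, 0, 2]
    - [-0.004, 0.004, 0.014, 0, 0, 2]
    - [-0.004, 0.004, 0.014, 0, 0, 2]
    - [-0.004, 0.004, 0.014, 0, 0, 2]
    - [0, 0.004, 0.012, 0, 0, 2]
    - [0, 0, 0, 0, 0, 0]
    - [0, 0, 0, 0, 0, 0]
    - [0, 0, 0, 0, 0, 0]
    - [0, 0, 0, 0, 0, 0]

```text
time_s: 30.05
eef_pos: [476.8, -16.1, 172.4]
ee_rot: [0.0, 0.982, -0.188, 0.0]
force: [-3.2, 1.7, 8.6]
grip_width: 0.267
```

```bash
python3 - <<'E'
from h import *
s=ctrl.sense();print(s["eef_pos"],s["force"],s["wrist_torque"],np.degrees(np.arctan2(*rot().as_matrix()[[1,0],0])),s["joints"][5])
E
```

```text
[476.75666582 -16.08118335 172.41730961] [-3.19187851  1.66728683  8.58435211] [0.12875166 0.839736   0.05569598] -21.709580531064436 1.6699221259760393
```

>>> move_arm:
  deltas:
    - [-0.002, 0.002, 0.007, 0, 0, 1]
    - [-0.002, 0.002, 0.007, 0, 0, 1]
    - [-0.002, 0.002, 0.005, 0, 0, 1]
    - [-0.002, 0.002, 0.004, 0, 0, 1]
    - [0, 0, 0.002, 0, 0, 1]
    - [0, 0, 0, 0, 0, 1]
    - [0, 0, 0, 0, 0, 0]
    - [0, 0, 0, 0, 0, 0]
    - [0, 0, 0, 0, 0, 0]
    - [0, 0, 0, 0, 0, 0]

```text
time_s: 31.05
eef_pos: [476.6, -16.1, 172.2]
ee_rot: [0.0, 0.971, -0.239, 0.0]
force: [-3.4, 0.0, 9.0]
grip_width: 0.273
```

```bash
python3 - <<'E'
from h import *
s=ctrl.sense();print(s["eef_pos"],s["force"],s["wrist_torque"],np.degrees(np.arctan2(*rot().as_matrix()[[1,0],0])),s["joints"][5],s["grip_width"])
im,c=shot("w16"); crop(im,240,130,400,260,4.5,"pics/w16c.png")
E
```

```text
[476.64464962 -16.07314116 172.20061214] [-3.38725377  0.04517514  9.00384778] [0.14802396 0.85980826 0.23782105] -27.69215636687421 1.7743251544211205 0.2731952364395052
```

View pics/w16c.png

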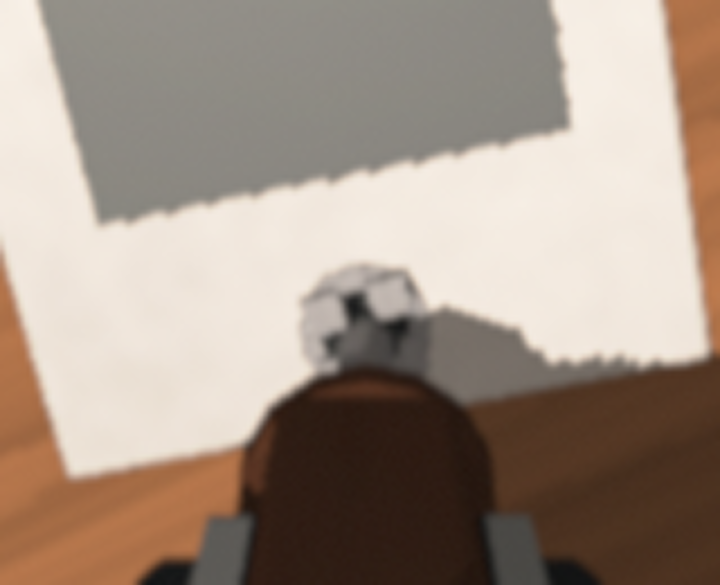

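>>> move_arm:
  deltas:
    - [0, 0, 0, 0, 0, 1]
    - [0, 0, 0, 0, 0, 1]
    - [0, 0, 0, 0, 0, 1]
    - [0, 0, 0, 0, 0, 0]
    - [0, 0, 0, 0, 0, 0]
    - [0, 0, 0, 0, 0, 0]
    - [0, 0, 0, 0, 0, 0]
    - [0, 0, 0, 0, 0, 0]
    - [0, 0, 0, 0, 0, 0]
    - [0, 0, 0, 0, 0, 0]

```text
time_s: 32.1
eef_pos: [476.6, -16.1, 172.2]
ee_rot: [0.0, 0.964, -0.264, 0.0]
force: [-3.3, 0.9, 8.7]
grip_width: 0.272
```

```bash
python3 - <<'E'
from h import *
s=ctrl.sense();print(s["eef_pos"],s["force"],s["wrist_torque"],np.degrees(np.arctan2(*rot().as_matrix()[[1,0],0])),s["joints"][5],s["grip_width"])
E
```

```text
[476.60987515 -16.0846787  172.17884051] [-3.29565787  0.9375473   8.74229868] [0.16830026 0.88265693 0.35459222] -30.672505611440716 1.8264453134402758 0.27169505404391414
```

Torque rises (0.24, then 0.35 N·m) with no further sinking, so the screw is at its hard stop. I'm unwinding slightly within the play, then lifting out.

>>> move_arm:
  deltas:
    - [0, 0, 0, 0, 0, -2]
    - [0, 0, 0, 0, 0, -2]
    - [0, 0, 0, 0, 0, -2]
    - [0, 0, -0.1, 0, 0, -1]
    - [0, 0, -0.2, 0, 0, 0]
    - [0, 0, -0.4, 0, 0, 0]
    - [0, 0, -1.0, 0, 0, 0]
    - [0, 0, -1.5, 0, 0, 0]
    - [0, 0, -2.0, 0, 0, 0]
    - [0, 0, -2.0, 0, 0, 0]

```text
time_s: 33.1
eef_pos: [476.7, -16.1, 244.9]
ee_rot: [0.0, 0.979, -0.206, 0.0]
force: [-0.4, -0.3, -1.8]
grip_width: 0.279
```

```bash
python3 - <<'E'
from h import *
s=ctrl.sense();print(s["eef_pos"],s["force"],np.degrees(np.arctan2(*rot().as_matrix()[[1,0],0])))
im,c=shot("w17"); crop(im,220,80,420,260,4,"pics/w17c.png")
plan((497.6,-272.4,241.4),38.6,16)
E
```

```text
[476.66833785 -16.10553824 244.88126374] [-0.35120062 -0.33138756 -1.83783657] -23.742630438011094
[[0.76, 1.42, 0.05, 0, 0, -3.9], [0.66, 1.46, 0.05, 0, 0, -3.9], [0.56, 1.5, 0.05, 0, 0, -3.9], [0.45, 1.54, 0.04, 0, 0, -3.9], [0.35, 1.57, 0.05, 0, 0, -3.9], [0.24, 1.59, 0.04, 0, 0, -3.9], [0.13, 1.6, 0.05, 0, 0, -3.9], [0.02, 1.6, 0.04, 0, 0, -3.9], [-0.09, 1.6, 0.05, 0, 0, -3.9], [-0.19, 1.59, 0.04, 0, 0, -3.9]]
[[-0.3, 1.58, 0.05, 0, 0, -3.9], [-0.41, 1.55, 0.04, 0.1, -0.1, -3.9], [-0.51, 1.52, 0.04, 0, 0, -3.9], [-0.62, 1.48, 0.04, 0.1, -0.1, -3.9], [-0.71, 1.44, 0.04, 0, 0, -3.9], [-0.81, 1.39, 0.05, 0.1, -0.1, -3.8], [0, 0, 0, 0, 0, 0], [0, 0, 0, 0, 0, 0], [0, 0, 0, 0, 0, 0], [0, 0, 0, 0, 0, 0]]
end [ 497.6 -272.4  241.4] maxT 1.61 maxR 3.9
```

View pics/w17c.png

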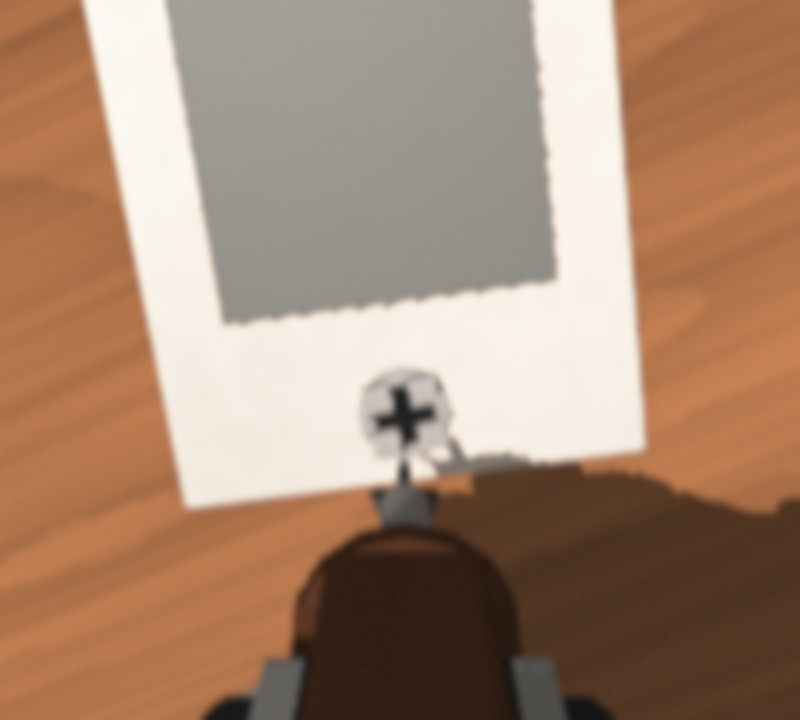

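```bash
python3 - <<'E'
from h import *
im,c=load("w17")
g=cv2.cvtColor(im,cv2.COLOR_BGR2GRAY)
m=np.zeros_like(g); m[172:194,308:336]=(g[172:194,308:336]<110)
n,l,st,ce=cv2.connectedComponentsWithStats(m); k=1+np.argmax(st[1:,4]); ys,xs=np.nonzero(l==k); print(st[k],ce[k])
for z in (70.5,):
    up=np.array([ray(c,(x,y),z)[:2] for x,y in zip(xs,ys)])
    print(up.mean(0).round(1),np.ptp(up@RU,axis=0))
    q=up-up.mean(0); r=np.hypot(*q.T); a=np.angle(((q[:,0]+1j*q[:,1])**4)[r>5].sum())/4
    print("unit slot angle",(np.degrees(a)+16.4+45)%90-45)
E
```

```text
[314 177  15  14  91] [320.6043956  183.63736264]
[475.3 -15.1] [15.01130802 15.57724186]
unit slot angle 3.9724927837270627
```

>>> move_arm:
  deltas:
    - [0.76, 1.42, 0.05, 0, 0, -3.9]
    - [0.66, 1.46, 0.05, 0, 0, -3.9]
    - [0.56, 1.5, 0.05, 0, 0, -3.9]
    - [0.45, 1.54, 0.04, 0, 0, -3.9]
    - [0.35, 1.57, 0.05, 0, 0, -3.9]
    - [0.24, 1.59, 0.04, 0, 0, -3.9]
    - [0.13, 1.6, 0.05, 0, 0, -3.9]
    - [0.02, 1.6, 0.04, 0, 0, -3.9]
    - [-0.09, 1.6, 0.05, 0, 0, -3.9]
    - [-0.19, 1.59, 0.04, 0, 0, -3.9]

```text
time_s: 34.15
eef_pos: [488.9, -176.7, 238.8]
ee_rot: [0.0, 0.991, 0.134, 0.0]
force: [0.1, 0.1, -2.1]
grip_width: 0.277
```

>>> move_arm:
  deltas:
    - [-0.3, 1.58, 0.05, 0, 0, -3.9]
    - [-0.41, 1.55, 0.04, 0, 0, -3.9]
    - [-0.51, 1.52, 0.04, 0, 0, -3.9]
    - [-0.62, 1.48, 0.04, 0, 0, -3.9]
    - [-0.71, 1.44, 0.04, 0, 0, -3.9]
    - [-0.71, 1.39, 0.05, 0, 0, -3.8]
    - [0, 0, 0, 0, 0, 0]
    - [0, 0, 0, 0, 0, 0]
    - [0, 0, 0, 0, 0, 0]
    - [0, 0, 0, 0, 0, 0]

```text
time_s: 35.15
eef_pos: [497.3, -270.9, 236.4]
ee_rot: [0.0, 0.944, 0.33, 0.0]
force: [-0.0, 0.1, -1.1]
grip_width: 0.272
```

```bash
python3 - <<'E'
from h import *
s=ctrl.sense();print(s["eef_pos"],s["force"],np.degrees(np.arctan2(*rot().as_matrix()[[1,0],0])))
im,c=shot("w18"); crop(im,280,150,365,255,6.5,"pics/w18c.png")
E
```

```text
[ 497.33473794 -270.87243673  236.38985665] [-0.04725121  0.10497092 -1.09337295] 38.574403226581445
```

View pics/w18c.png

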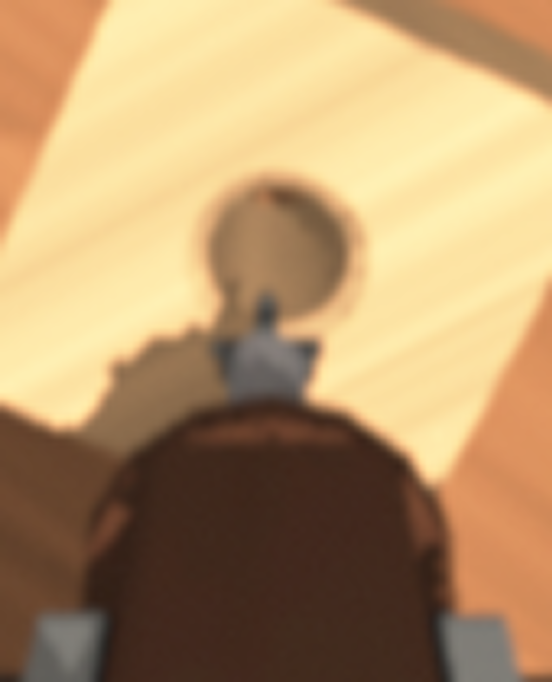

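```bash
python3 - <<'E'
from h import *
im,c=load("w18"); s=ctrl.sense();p=s["eef_pos"];Rt=rot().as_matrix()
h=ray(c,(280+278/6.5,150+250/6.5),85); print(h.round(1),(Rt.T@(h-p)).round(2), (Rt.T@(np.array([497.75,-272.6,p[2]])-p)).round(2))
E
```

```text
[ 497.3 -273.7   85. ] [ -1.74   2.1  151.41] [-0.7   1.54  0.  ]
```

Slots at +4.0° mod 90 is exactly what 1.5 rad gives. The bit sits in the grip as before, and I'm lining it up with the hole.

>>> move_arm:
  deltas:
    - [-0.04, 0.16, 0.5, 0, 0, 0]
    - [0, 0, 1.0, 0, 0, 0]
    - [0, 0, 1.0, 0, 0, 0]
    - [0, 0, 1.0, 0, 0, 0]
    - [0, 0, 0.7, 0, 0, 0]
    - [0, 0, 0.4, 0, 0, 0]
    - [0, 0, 0.3, 0, 0, 0]
    - [0, 0, 0.3, 0, 0, 0]
    - [0, 0, 0.3, 0, 0, 0]
    - [0, 0, 0.2, 0, 0, 0]

```text
time_s: 36.2
eef_pos: [498.0, -273.0, 179.1]
ee_rot: [0.0, 0.944, 0.33, 0.0]
force: [-0.1, -0.6, -1.2]
grip_width: 0.27
```

```bash
python3 - <<'E'
from h import *
s=ctrl.sense();print(s["eef_pos"],s["force"])
E
```

```text
[ 497.99429748 -273.02715487  179.09522949] [-0.10695062 -0.60023582 -1.23099404]
```

Tip in the hole, no force. Lowering to the collar.

>>> move_arm:
  deltas:
    - [0, 0, 0.7, 0, 0, 0]
    - [0, 0, 1.0, 0, 0, 0]
    - [0, 0, 1.0, 0, 0, 0]
    - [0, 0, 1.0, 0, 0, 0]
    - [0, 0, 1.0, 0, 0, 0]
    - [0, 0, 0.6, 0, 0, 0]
    - [0, 0, 0.3, 0, 0, 0]
    - [0, 0, 0.2, 0, 0, 0]
    - [0, 0, 0.1, 0, 0, 0]
    - [0, 0, 0, 0, 0, 0]

```text
time_s: 37.2
eef_pos: [498.1, -273.1, 120.4]
ee_rot: [0.0, 0.944, 0.33, 0.0]
force: [0.2, -1.1, -0.0]
grip_width: 0.27
```

```bash
python3 - <<'E'
from h import *
s=ctrl.sense();print(s["eef_pos"],s["force"],s["wrist_torque"])
E
```

```text
[ 498.07024432 -273.09923037  120.41899767] [ 0.23819626 -1.05175665 -0.02146229] [ 0.02960629 -0.00088117 -0.04891513]
```

>>> move_arm:
  deltas:
    - [0, 0, 0.06, 0, 0, 0]
    - [0, 0, 0.06, 0, 0, 0]
    - [0, 0, 0.06, 0, 0, 0]
    - [0, 0, 0.02, 0, 0, 0]
    - [0, 0, 0, 0, 0, 0]
    - [0, 0, 0, 0, 0, 0]
    - [0, 0, 0, 0, 0, 0]
    - [0, 0, 0, 0, 0, 0]
    - [0, 0, 0, 0, 0, 0]
    - [0, 0, 0, 0, 0, 0]

```text
time_s: 38.2
eef_pos: [498.0, -273.0, 118.2]
ee_rot: [0.0, 0.944, 0.33, 0.0]
force: [-0.6, 0.6, -0.8]
grip_width: 0.273
```

>>> move_arm:
  deltas:
    - [0, 0, 0.04, 0, 0, 0]
    - [0, 0, 0.02, 0, 0, 0]
    - [0, 0, 0, 0, 0, 0]
    - [0, 0, 0, 0, 0, 0]
    - [0, 0, 0, 0, 0, 0]
    - [0, 0, 0, 0, 0, 0]
    - [0, 0, 0, 0, 0, 0]
    - [0, 0, 0, 0, 0, 0]
    - [0, 0, 0, 0, 0, 0]
    - [0, 0, 0, 0, 0, 0]

```text
time_s: 39.2
eef_pos: [498.0, -273.0, 118.0]
ee_rot: [0.0, 0.944, 0.33, 0.0]
force: [-2.3, 1.5, 5.3]
grip_width: 0.274
```

>>> move_arm:
  deltas:
    - [0, 0, 0, 0, 0, 0]
    - [0, 0, 0, 0, 0, 0]
    - [0, 0, 0, 0, 0, 0]
    - [0, 0, 0, 0, 0, 0]
    - [0, 0, 0, 0, 0, 0]
    - [0, 0, 0, 0, 0, 0]
    - [0, 0, 0, 0, 0, 0]
    - [0, 0, -0.5, 0, 0, 0]
    - [0, 0, -1.0, 0, 0, 0]
    - [0, 0, -1.5, 0, 0, 0]
  grip: 6.0

```text
time_s: 40.2
eef_pos: [497.8, -272.9, 148.2]
ee_rot: [-0.0, 0.944, 0.33, -0.0]
force: [-1.1, -0.1, 0.3]
grip_width: 0.702
```

>>> move_arm:
  deltas:
    - [0, 0, -2, 0, 0, 0]
    - [0, 0, -2, 0, 0, 0]
    - [0, 0, -2, 0, 0, 0]
    - [0, 0, -2, 0, 0, 0]
    - [0, 0, -2, 0, 0, 0]
    - [0, 0, -2, 0, 0, 0]
    - [-2, 0, 0, 0, 0, 0]
    - [-2, 0, 0, 0, 0, 0]
    - [0, 0, 0, 0, 0, 0]
    - [0, 0, 0, 0, 0, 0]

```text
time_s: 41.2
eef_pos: [466.8, -297.9, 268.3]
ee_rot: [0.0, 0.944, 0.33, 0.0]
force: [0.6, -0.5, 0.8]
grip_width: 0.701
```

```bash
python3 - <<'E'
from h import *
s=ctrl.sense();print(s["eef_pos"],s["force"],s["grip_width"])
im,c=shot("w19"); im2,c2=shot("s19","side"); im3,c3=shot("t19","top")
crop(im2,220,120,460,340,3,"pics/s19c.png")
E
```

```text
[ 466.7618756  -297.92948183  268.3124813 ] [ 0.60656057 -0.45237204  0.80897671] 0.7009121847367185
```

View pics/w19.png

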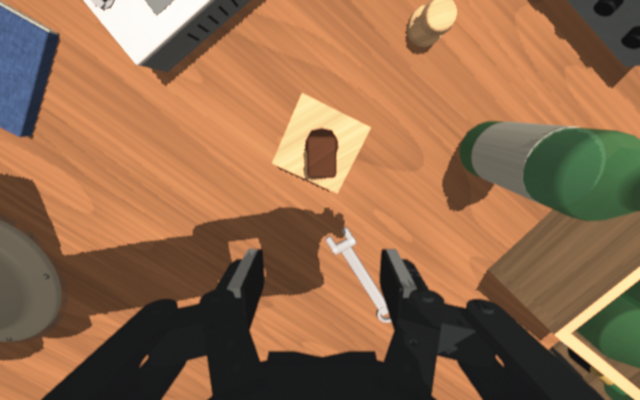

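View pics/s19c.png

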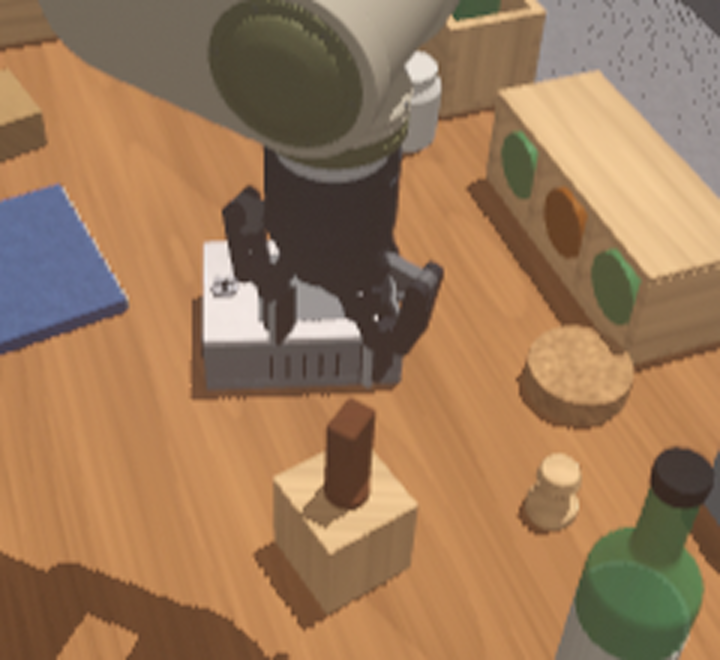

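View pics/t19.png

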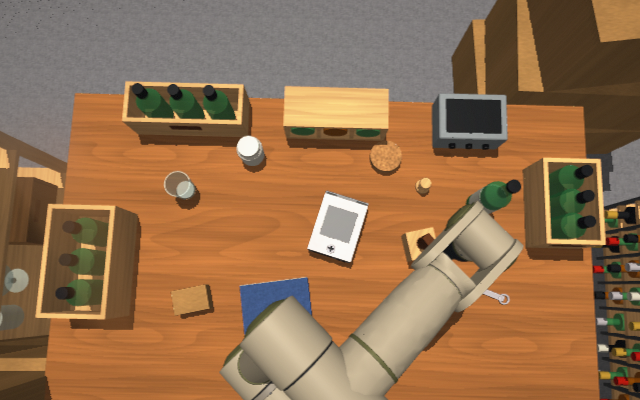

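The driver stands upright with its collar on the block, the cover is shut, and the bystanders are at the same pixels as at the start. The gripper is clear, so I'm handing in.

```bash
python3 - <<'E'
from rig import order
print(order.finish_job())
E
```

```text
the job is handed in; nothing more can be done
None
```

The whole job is done and handed in after about 41 s of the allowed 72 s. `finish_job()` gave no verdict, so what follows is my own measurements.

- **Cassette:** it lay flat in its seat, about 2 mm or less from the centre, measured after release and before the cover was shut. I could not check it again under the cover. There was a brief 20 N touch while setting it down; it settled to about 1 N before I let go.
- **Cover:** pushed shut from behind. The fingertip stopped at 68 mm, the height of the cover's top when shut, and the later pictures show it flat.
- **Screw:** turned clockwise with about 10 N of push until the torque rose from 0.12 to 0.35 N·m with no further sinking. The driver went down 6.0 mm. The slots moved from -3.3° to +4.0° (mod 90), which fits the 1.5 rad stop.
- **Driver:** back in the stand, upright with its collar on the block.
- **Bystanders:** those in view are where they were in the first pictures; the wrench and bottle were partly hidden by the arm in the last top view but looked in place in the wrist view.

One disagreement: the handle's top measured about 30 x 21 mm against the stated 34 x 24 mm. I put that down to rounded edges, since the gripper closed at 23 mm on the flats.

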